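# Make up a gift set: pile the tins, fill the sweet dish

## Task

Make up the gift set: stack all the flat gift tins into one neat, square pile in the middle of the dark wooden board, lying flat, with their edges flush and their long sides along the board's long side, and pour all the sweets from the scoop into the blue dish. Stand the emptied scoop upright on the middle of its cork mat again, and leave the candles and the tape dispenser alone.

Things in the scene. Friction and masses are not known exactly. Their poses are not given: they have to be found in the camera images.
- board: fixed dark wooden gift board, 140 mm long (its x) by 106 mm (its y) by 5 mm high; origin at the centre of its underside, so its top is 5 mm above the table
- mat: fixed cork mat, 140 x 100 mm, 3 mm thick, where the scoop stands; origin at the centre of its underside
- dish: loose round blue ceramic dish, 400 g, 50 mm high, outer radius 62 mm at the foot and 72 mm at the rim, wall 4 mm, floor 6 mm thick; origin at the centre of its underside
- scoop: aluminium scoop, 160 g, an open tray, upright (z up): 74 mm wide (y), floor 4 mm thick from x = -42 to +46 mm, back wall at +46 and side walls 42 mm high, mouth at -x behind a ramp rising 20 degrees to the lip; a black bridge handle crosses it. Sweets inside roll out over the lip once the mouth is tipped down 30 to 45 degrees. Origin: centre of the underside, straight below the handle
- scoop_lip (a point): middle of the upper edge of the scoop's pouring lip, at (-70, 0, 14) mm in the scoop's frame
- scoop_handle (a point): centre of the scoop's black handle bar, at (0, 0, 106) mm in the scoop's frame; the bar is 16 mm thick (scoop x), 24 mm high and 74 mm long (scoop y) between two posts; pinch it from above across its 16 mm
- tin0: loose flat yellow gift tin with a round white-rimmed spot on its lid, 100 mm long (x) by 66 mm wide (y) by 20 mm high, about 90 g; may be absent; origin at the centre of its underside, z up
- tin1: loose flat purple gift tin with a round white-rimmed spot on its lid, 100 mm long (x) by 66 mm wide (y) by 20 mm high, about 90 g; may be absent; origin at the centre of its underside, z up
- tin2: loose flat light blue gift tin with a round white-rimmed spot on its lid, 100 mm long (x) by 66 mm wide (y) by 20 mm high, about 90 g; may be absent; origin at the centre of its underside, z up
- tin3: loose flat pink gift tin with a round white-rimmed spot on its lid, 100 mm long (x) by 66 mm wide (y) by 20 mm high, about 90 g; may be absent; origin at the centre of its underside, z up
- tin4: loose flat green gift tin with a round white-rimmed spot on its lid, 100 mm long (x) by 66 mm wide (y) by 20 mm high, about 90 g; may be absent; origin at the centre of its underside, z up
- sweet0_center (a point): centre of a foil-wrapped round sweet, a ball of 24 mm diameter, about 12 g, in the scoop at the start
- sweet1_center (a point): centre of a foil-wrapped round sweet, a ball of 24 mm diameter, about 12 g, in the scoop at the start
- sweet2_center (a point): centre of a foil-wrapped round sweet, a ball of 24 mm diameter, about 12 g, in the scoop at the start
- sweet3_center (a point): centre of a foil-wrapped round sweet, a ball of 24 mm diameter, about 12 g, in the scoop at the start
- sweet4_center (a point): centre of a foil-wrapped round sweet, a ball of 24 mm diameter, about 12 g, in the scoop at the start
- sweet5_center (a point): centre of a foil-wrapped round sweet, a ball of 24 mm diameter, about 12 g, in the scoop at the start
- candle0: bystander to be left alone: loose candle in an aluminium tin, 52 mm diameter, 22 mm high; origin at the centre of its underside
- candle1: bystander to be left alone: loose candle in an aluminium tin, 52 mm diameter, 22 mm high; origin at the centre of its underside
- tape_dispenser: bystander to be left alone: loose black desk tape dispenser, 130 x 56 mm, about 85 mm high; origin at the centre of its underside
Not all that is in view belongs to the job. There is more than one size of the mat; the job needs the smaller.

How it is judged:
By the outcome, as a careful person would: the job done as asked, in the order asked, and still so for the second after the job is handed in, with the robot touching nothing.
Of tin0, tin1, tin2, tin3, tin4 only 3 to 5 are there at a start; the rules pass over those that are not, and their reading is None.
At some moment in a run one of tin0, tin1, tin2, tin3, tin4, dish may be knocked a few centimetres aside while the robot is not near it.
It also fails if it takes over 210 s, if anything falls off the work surface, if the arm or the gripper's body presses on something with over 40 N, if the wrist force passes 120 N, or if a joint passes its speed limit or range.

## Robot

A 6-joint arm with a two-finger parallel gripper is mounted at the origin on the work surface. World frame = base frame: x ahead of the robot, y to its left, z up, the work surface at z = 0. Lengths are in m, angles in degrees, forces in N, time in s.
With the tool pointing down it reaches from about 0.375 to 0.9 m from the base axis. Payload 3.1 kg.
Tool frame: the origin (TCP) lies at the very end of the fingers, on their centre line; the grasp point (between the pads) lies 19 mm behind it (bot.tcp_to_grasp is the distance from the TCP to the grasp point, in m); z points along the fingers, y is the line along which they close (so a half turn about z gives the same grasp; the last joint's range is limited). The gripper opens to 87 mm and grips with 3 to 60 N. Pads are 19 mm wide; open, the fingers measure 117 mm over their backs; the gripper's body (75 mm by 190 mm) begins 51 mm behind the grasp point.
Start: joints at [63.226, 30.224, 82.088, -0, 67.689, -10.227], TCP at [0.178, 0.599, 0.193] pointing down, gripper open.
Joint ranges: [-176.69, 176.69], [-43.24, 126.21], [12.49, 139.97], [-82, 262], [0, 151.66], [-163.58, 163.58]. Speed limits (degrees/s): [159.86, 159.86, 180, 180, 180, 180].

## Interface

Orientations are given as a 3x3 rotation matrix whose columns are the frame's x, y, z axes.
In Python, from rig import telemetry, capture, camera_info, job, bot gives the robot as it stands. The module is installed in compiled form; this text tells all that it offers.
- The arm moves only by the tool carry_out, never from a script. Its argument "deltas" is a list that holds one entry, the list of rows, each a list of 7 numbers: the shift along the tool's x, y, z scaled (see below), then the turn, a rotation vector about the tool's x, y, z scaled (see below), then the closure, from -1 (fully open) to 1 (shut). In form: [[[dx, dy, dz, ax, ay, az, claw], ...]]. A call has exactly 10 rows; each row is the pose to reach, as a shift and turn from the pose commanded when the call began, along the tool's axes at that moment, turning the shorter way round; what a row does not reach only later rows make up. The controller multiplies each number of a shift by 15 cm and each number of a turn by 360 degrees. A row lasts 1/12 s, in which the tool goes at most 41.7 mm and 7.16 degrees, less where a joint would pass 70% of its speed; a pose out of reach is approached as far as the arm can. A call with a number of a shift or a turn outside -1 to 1 is refused whole. A call with a gripper value outside its range is refused whole. The fingers move at their own pace and stop on an object; the grip force is fixed at half the most. Time passes only in rows, so rows that repeat a pose let the fingers close, or fill a call up. It gives the time, the measured TCP pose, the force, the opening and the grip force at its end, in the units of the state.
- telemetry.read_state(): the state, without advancing time (a new reading comes with each control period).
- capture(name): name is "scene" or "top" or "wrist"; returns the picture (420x560x3 uint8, red, green, blue); there is no depth.
- camera_info(name): a dict with "mtx" (3x3 intrinsics, pixels), "cam_to_world" (4x4, takes a point from camera to world coordinates); the wrist camera has in their place "T_tool_cam" (4x4, takes a point from camera to tool coordinates, whose origin is the TCP and whose axes are the flange's). Camera axes: x right, y down, z forward; pixel columns grow to the right and rows downward; lengths in m; the calibration is good to about 2 mm. A picture is of the moment at which its call begins: read the wrist's pose just before it. camera_info takes no time and is no camera call.
- job.hand_in(): hands the job in; it is judged then, once.
The state is a dict: "time_s": time; "joint_positions": joint angles; "qvel": joint speeds; "tau": joint torques, N m; "position": TCP position; "tcp_rot": TCP orientation; "force": force on the tool from outside, world axes, zero at the start; "moment": the same for the moment, N m; "opening": opening from 0.0 (shut) to 1.0 (fully open); "grasp_force": force on a finger pad.
Only numpy, scipy, OpenCV 4.12 (cv2) and the standard library are available. Lean on these libraries where they do the work, as an engineer would, in place of code of your own. Each camera call takes 0.05 s, during which the arm holds its last target. There are 200 camera calls.

## Working session

There is one attempt and no reset: what is moved stays moved. The work goes in short steps, Python scripts to look and compute and a tool call to move; the robot and the scene stay as the last step left them, time stands still between calls to the robot, and variables do not carry over. Pictures are saved under pics/ and viewed, at most 14 in all, crops included, and the job is handed in when it is done.

Besides the shell and the picture viewer there is one more tool, called after ">>>" in YAML: its name, and indented under it one key for each argument. carry_out: Moves the arm, as the interface text tells. Its arguments: {"type":"object","properties":{"deltas":{"type":"array","items":{"type":"array","items":{"type":"array","items":{"type":"number"}}}}},"required":["deltas"]}

```bash
mkdir -p pics; python3 - <<'E'
from rig import telemetry, capture, camera_info, bot
import cv2, numpy as np
s=telemetry.read_state(); print({k:np.round(v,3).tolist() for k,v in s.items()}); print(bot.tcp_to_grasp)
for n in ("scene","top"):
    im=capture(n); cv2.imwrite(f"pics/{n}0.png",cv2.resize(im[:,:,::-1],(800,600),interpolation=cv2.INTER_CUBIC))
    np.save(f"{n}0.npy",im); i=camera_info(n); print(n,np.round(i["mtx"],2).tolist(),np.round(i["cam_to_world"],4).tolist())
print(camera_info("wrist"))
E
```

```text
{'time_s': 0.0, 'joint_positions': [63.225, 30.279, 82.157, -0.001, 67.688, -10.228], 'qvel': [-0.012, 0.012, 0.121, -0.066, 0.074, 0.026], 'tau': [0.001, -44.004, -17.659, 0.063, 0.058, -0.0], 'position': [0.178, 0.598, 0.192], 'tcp_rot': [[-0.959, 0.285, -0.001], [0.285, 0.959, -0.002], [0.0, -0.002, -1.0]], 'force': [-0.086, -0.132, 0.082], 'moment': [0.004, -0.063, -0.027], 'grasp_force': 0.0, 'opening': 0.998}
0.0187
scene [[419.29, 0.0, 280.64], [0.0, 419.29, 204.45], [0.0, 0.0, 1.0]] [[-0.3209, 0.6127, -0.7222, 1.2173], [0.947, 0.2169, -0.2368, 0.2837], [0.0116, -0.7599, -0.6499, 0.7691], [0.0, 0.0, 0.0, 1.0]]
top [[506.16, 0.0, 280.83], [0.0, 506.16, 212.18], [0.0, 0.0, 1.0]] [[0.0079, -0.987, 0.1604, 0.2899], [-0.9999, -0.0099, -0.0116, 0.0571], [0.0131, -0.1603, -0.987, 1.3278], [0.0, 0.0, 0.0, 1.0]]
{'mtx': array([[294.41575592,   0.        , 278.01882671],
       [  0.        , 294.41575592, 206.28611957],
       [  0.        ,   0.        ,   1.        ]]), 'T_tool_cam': array([[-5.63436629e-04, -9.63745409e-01, -2.66822919e-01,
         7.22069477e-02],
       [ 9.99998947e-01, -1.86252805e-04, -1.43891594e-03,
        -3.06283618e-04],
       [ 1.33705211e-03, -2.66823448e-01,  9.63744499e-01,
        -1.90911128e-01],
       [ 0.00000000e+00,  0.00000000e+00,  0.00000000e+00,
         1.00000000e+00]])}
```

View pics/top0.png

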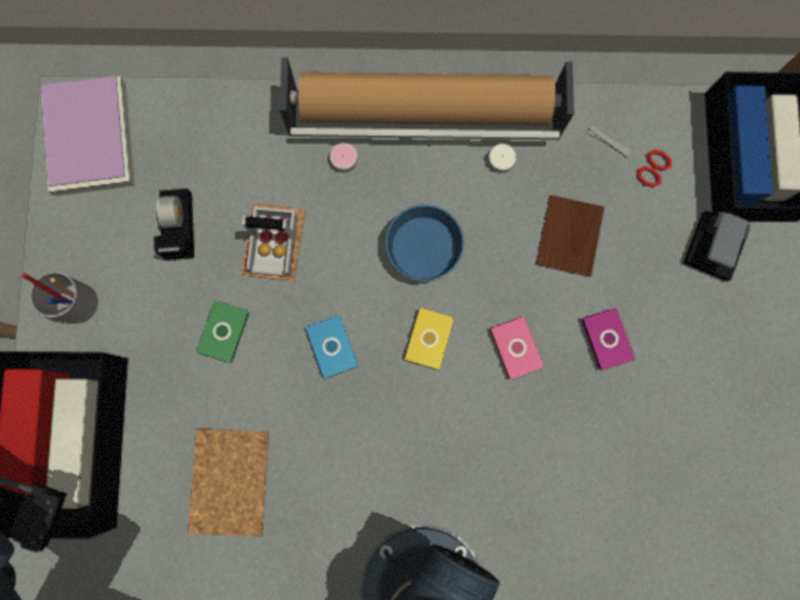

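View pics/scene0.png

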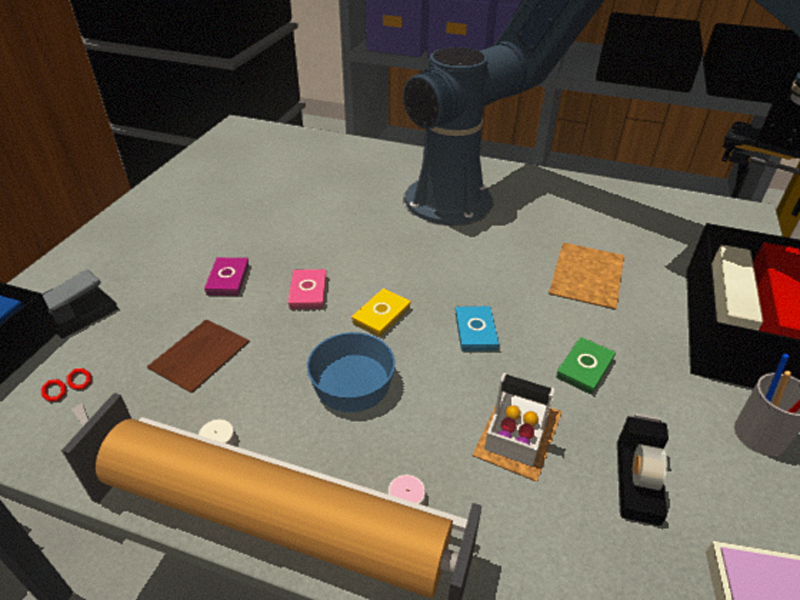

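The top view shows five tins: green (222,331), light blue (331,346), yellow (429,338), pink (517,347) and purple (610,338). The board is at (570,235), the dish at (424,243), and the scoop stands on the small mat at (270,245). The larger decoy mat is at (229,482). Bystanders are the candles at (343,156) and (502,156) and the tape dispenser at (175,223). Possible mix-ups are the small mat with the large mat, the board with the brown paper roll (425,98), the light blue tin with the blue book (750,140), and the pink tin with the pink candle (343,156).

```bash
cat > lib.py <<'E'
import numpy as np, cv2
from scipy.optimize import least_squares
from scipy.spatial.transform import Rotation as Ro
from rig import telemetry, capture, camera_info, bot
HUE={'tin0':(22,34),'tin1':(143,158),'tin2':(97,107),'tin3':(164,174),'tin4':(50,75)}
def cam(name,s=None):
    i=camera_info(name)
    if name!='wrist': return i['mtx'],np.array(i['cam_to_world'])
    s=s or telemetry.read_state(); T=np.eye(4); T[:3,:3]=s['tcp_rot']; T[:3,3]=s['position']
    return i['mtx'],T@i['T_tool_cam']
def shot(name):
    s=telemetry.read_state(); c=cam(name,s); return capture(name),c
def proj(c,P):
    K,T=c; p=(np.atleast_2d(P)-T[:3,3])@T[:3,:3]@K.T; return p[:,:2]/p[:,2:]
def back(c,uv,z):
    K,T=c; uv=np.atleast_2d(np.array(uv,float)); d=np.c_[uv,np.ones(len(uv))]@np.linalg.inv(K).T@T[:3,:3].T
    return T[:3,3]+d*((z-T[2,3])/d[:,2])[:,None]
def tmask(im,n):
    h=cv2.cvtColor(im,cv2.COLOR_RGB2HSV); lo,hi=HUE[n]
    return cv2.inRange(h,(lo,110,50),(hi,255,255))
def boardmask(im):
    h=cv2.cvtColor(im,cv2.COLOR_RGB2HSV); return cv2.inRange(h,(0,75,25),(14,220,135))
def box(x,y,a,d,z0):
    k=np.array([[i,j,l] for i in(-.5,.5) for j in(-.5,.5) for l in(0,1)])*d
    return k@Ro.from_euler('z',a,degrees=True).as_matrix().T+[x,y,z0]
def feat(m):
    return np.array([m['m10']/m['m00'],m['m01']/m['m00'],(m['mu20']-m['mu02'])/m['m00'],2*m['mu11']/m['m00']])
def fit(c,mask,d,z0,near=None,ztop=None):
    """pose (x,y,yaw) of a box of size d standing at z0; contour nearest 'near' (xy); also area ratio seen/expected"""
    cs=[q for q in cv2.findContours(mask,cv2.RETR_EXTERNAL,cv2.CHAIN_APPROX_NONE)[0]]
    best=None
    for q in cs:
        if cv2.contourArea(q)<60: continue
        mm=np.zeros_like(mask); cv2.drawContours(mm,[q],-1,255,-1); m=cv2.moments(mm,True)
        f=feat(m); p=back(c,f[:2],z0+d[2])[0]
        hull=lambda v: cv2.convexHull(proj(c,box(*v,d,z0)).astype(np.float32))
        g=lambda v: feat(cv2.moments(hull(v)))
        A=cv2.contourArea(hull((p[0],p[1],0)))
        r=m['m00']/A; sc=abs(np.log(r))+(0 if near is None else 10*np.hypot(*(p[:2]-near)))
        if best is None or sc<best[0]: best=(sc,f,p,r,g)
    if best is None: return None
    _,f,p,r,g=best; w=np.array([1,1,.05,.05]); o=None
    for a0 in (-60,0,60):
        s=least_squares(lambda v:(g((v[0]/100,v[1]/100,v[2]))-f)*w,[p[0]*100,p[1]*100,a0],diff_step=1e-3,x_scale=[1,1,10])
        if o is None or s.cost<o.cost: o=s
    return np.array([o.x[0]/100,o.x[1]/100,(o.x[2]+90)%180-90]),r,o.cost
TIN=np.array([.1,.066,.02]); BOARD=np.array([.14,.106,.005])
E
python3 - <<'E'
from lib import *
im=np.load('top0.npy'); c=cam('top')
for n in HUE:
    v,r,k=fit(c,tmask(im,n),TIN,0.); print(n,np.round(v,4),round(r,2),round(k,3))
v,r,k=fit(c,boardmask(im),BOARD,0.,near=back(c,(399,165),0)[0][:2]); print('board',np.round(v,4),round(r,2),round(k,3))
for n,p,z in [('dish',(297,170),.05),('matBig',(160,337),0),('scoopmat',(190,170),0)]: print(n,np.round(back(c,p,z)[0],3))
sc=np.load('scene0.npy')
a=cv2.resize(im[130:210,150:230],(400,400),interpolation=cv2.INTER_CUBIC); b=cv2.resize(sc[250:345,320:415],(400,400),interpolation=cv2.INTER_CUBIC)
cv2.imwrite('pics/crop1.png',np.hstack([a,b])[:,:,::-1])
E
```

```text
tin0 [ 4.39900e-01 -8.80000e-03 -1.68982e+01] 0.98 0.033Traceback (most recent call last):
  File "<stdin>", line 4, in <module>
TypeError: cannot unpack non-iterable NoneType object
```

```bash
python3 - <<'E'
from lib import *
im=np.load('top0.npy'); h=cv2.cvtColor(im,cv2.COLOR_RGB2HSV)
for n,p in dict(tin0=(429,350),tin1=(610,355),tin2=(331,365),tin3=(517,365),tin4=(222,350),board=(570,235)).items():
    u,v=[int(q*.7) for q in p]; print(n,h[v-1:v+2,u-1:u+2].reshape(-1,3).min(0),h[v-1:v+2,u-1:u+2].reshape(-1,3).max(0))
u=h[int(320*.7):int(375*.7),int(580*.7):int(640*.7)].reshape(-1,3)
sc=np.load('scene0.npy')
a=cv2.resize(im[130:210,150:230],(400,400),interpolation=cv2.INTER_CUBIC); b=cv2.resize(sc[250:345,320:415],(400,400),interpolation=cv2.INTER_CUBIC)
cv2.imwrite('pics/crop1.png',np.hstack([a,b])[:,:,::-1])
E
```

```text
tin0 [ 25 132 210] [ 26 170 215]
tin1 [161 150 161] [162 155 164]
tin2 [ 98 140 173] [ 99 144 179]
tin3 [171 112 208] [172 117 212]
tin4 [ 62 101 131] [ 64 109 135]
board [  9 145  78] [ 12 162  86]
```

View pics/crop1.png

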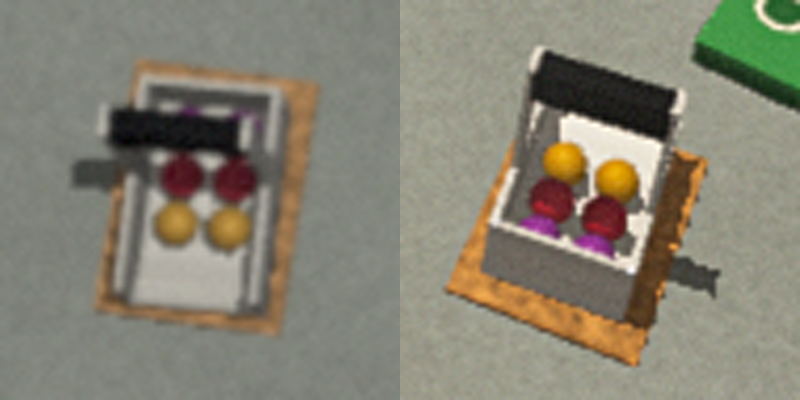

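The crop shows the scoop on the smaller mat with six sweets in it. Its mouth faces the robot (world −x), its back wall is at the top, and the black handle bar is near crop pixel (178,130).

```bash
sed -i "s/^HUE=.*/HUE={'tin0':(20,34),'tin1':(152,166),'tin2':(94,104),'tin3':(167,177),'tin4':(52,75)}/; s/(lo,110,50)/(lo,80,40)/" lib.py
cat > look.py <<'E'
from lib import *
import sys
im,c=shot('top'); print('t',telemetry.read_state()['time_s'])
for n in HUE:
    o=fit(c,tmask(im,n),TIN,0.)
    if o: print(n,np.round(o[0],4),round(o[1],2),round(o[2],3))
v,r,k=fit(c,boardmask(im),BOARD,0.,near=back(c,(399,165),0)[0][:2]); print('board',np.round(v,4),round(r,2),round(k,3))
h=cv2.cvtColor(im,cv2.COLOR_RGB2HSV); m=cv2.inRange(h,(100,90,30),(112,255,200)); m[:, :240]=0; m[:,345:]=0
q=max(cv2.findContours(m,cv2.RETR_EXTERNAL,cv2.CHAIN_APPROX_NONE)[0],key=cv2.contourArea)
w=back(c,q.reshape(-1,2),.05); (x,y),r=cv2.minEnclosingCircle(w[:,:2].astype(np.float32)); print('dish',round(x,4),round(y,4),round(r,4))
E
python3 look.py; python3 - <<'E'
from lib import *
c=cam('top')
# small mat corners from crop (x5): 
q=np.array([(137,62),(318,85),(280,330),(97,308)])/5+[150,130]
w=back(c,q,.003)[:,:2]; print(w.round(3).tolist(), w.mean(0), np.linalg.norm(np.diff(np.vstack([w,w[:1]]),axis=0),axis=1).round(3))
# handle bar top face ends
h=back(c,np.array([(110,112),(243,125),(110,148),(243,150)])/5+[150,130],.118)[:,:2]; print(h.round(3).tolist(),h.mean(0))
E
```

```text
t 0.15
tin0 [ 4.40100e-01 -9.10000e-03 -1.60517e+01] 1.03 0.03
tin1 [ 0.4421 -0.3384 17.9522] 0.94 0.032
tin2 [ 0.4229  0.169  20.8509] 0.97 0.026
tin3 [ 0.4241 -0.1693 21.1102] 0.96 0.015
tin4 [  0.449    0.3684 -16.0503] 0.9 0.008
board [  0.6393  -0.2762 -12.7669] 0.96 0.016
dish 0.6102 0.002 0.0704
[[0.694, 0.323], [0.682, 0.225], [0.547, 0.241], [0.558, 0.339]] [0.62007621 0.28173952] [0.099 0.136 0.098 0.137]
[[0.633, 0.312], [0.627, 0.246], [0.615, 0.311], [0.614, 0.246]] [0.62232012 0.27888386]
```

```bash
cat > plan.py <<'E'
"""python3 plan.py 'x y z yaw [pitch]' ... : prints one delta per call from the commanded pose; saves the rounded outcome"""
import sys,json,os
from lib import *
def R(a,p=0):
    a=np.radians(a); B=np.array([[-np.cos(a),-np.sin(a),0],[-np.sin(a),np.cos(a),0],[0,0,-1]])
    return B@Ro.from_euler('x',p,degrees=True).as_matrix()
f='cmd.json'
if os.path.exists(f): p,r=[np.array(q) for q in json.load(open(f))]
else: p,r=np.array([.178,.599,.193]),R(-16.547)
for w in sys.argv[1:]:
    w=[float(q) for q in w.split()]; t=np.array(w[:3]); r1=R(*w[3:])
    while True:
        d=r.T@(t-p)/.15; v=(Ro.from_matrix(r.T@r1)).as_rotvec(degrees=True)/360
        n=int(np.ceil(max(abs(d).max()/.99,abs(v).max()*360/65,1)))
        d=np.round(d/n,3); v=np.round(v/n,4)
        p=p+r@d*.15; r=r@Ro.from_rotvec(v*360,degrees=True).as_matrix()
        print([*d.tolist(),*v.tolist()],'-> ',p.round(4),'mm/deg',round(np.linalg.norm(d)*150),round(np.linalg.norm(v)*360))
        if n==1: break
json.dump([p.tolist(),r.tolist()],open(f,'w'))
E
python3 plan.py '0.449 0.368 0.14 -16'
```

```text
[-0.723, -0.321, 0.118, 0.0, 0.0, -0.0005] ->  [0.2682 0.522  0.1753] mm/deg 120 0
[-0.723, -0.323, 0.118, 0.0, 0.0, -0.0005] ->  [0.3586 0.4449 0.1576] mm/deg 120 0
[-0.721, -0.324, 0.117, 0.0, 0.0, -0.0005] ->  [0.449  0.3681 0.14  ] mm/deg 120 0
```

>>> carry_out:
  deltas:
    - [[-0.2,-0.09,0.03,0,0,0,-1],[-0.4,-0.18,0.06,0,0,0,-1],[-0.723,-0.321,0.118,0,0,-0.0005,-1],[-0.723,-0.321,0.118,0,0,-0.0005,-1],[-0.723,-0.321,0.118,0,0,-0.0005,-1],[-0.723,-0.321,0.118,0,0,-0.0005,-1],[-0.723,-0.321,0.118,0,0,-0.0005,-1],[-0.723,-0.321,0.118,0,0,-0.0005,-1],[-0.723,-0.321,0.118,0,0,-0.0005,-1],[-0.723,-0.321,0.118,0,0,-0.0005,-1]]

```text
time_s: 0.98
position: [0.2673, 0.5228, 0.1755]
tcp_rot: [[-0.96, 0.28, 0.0], [0.28, 0.96, 0.0], [-0.0, 0.0, -1.0]]
force: [0.2, 0.1, -0.2]
opening: 1.0
grasp_force: 0.0
```

>>> carry_out:
  deltas:
    - [[-0.723,-0.323,0.118,0,0,-0.0005,-1],[-0.723,-0.323,0.118,0,0,-0.0005,-1],[-0.723,-0.323,0.118,0,0,-0.0005,-1],[-0.723,-0.323,0.118,0,0,-0.0005,-1],[-0.723,-0.323,0.118,0,0,-0.0005,-1],[-0.723,-0.323,0.118,0,0,-0.0005,-1],[-0.723,-0.323,0.118,0,0,-0.0005,-1],[-0.723,-0.323,0.118,0,0,-0.0005,-1],[-0.723,-0.323,0.118,0,0,-0.0005,-1],[-0.723,-0.323,0.118,0,0,-0.0005,-1]]

```text
time_s: 1.82
position: [0.3579, 0.4457, 0.1578]
tcp_rot: [[-0.961, 0.277, 0.0], [0.277, 0.961, 0.0], [-0.0, 0.0, -1.0]]
force: [0.2, -0.2, -1.0]
opening: 1.002
grasp_force: 0.0
```

>>> carry_out:
  deltas:
    - [[-0.721,-0.324,0.117,0,0,-0.0005,-1],[-0.721,-0.324,0.117,0,0,-0.0005,-1],[-0.721,-0.324,0.117,0,0,-0.0005,-1],[-0.721,-0.324,0.117,0,0,-0.0005,-1],[-0.721,-0.324,0.117,0,0,-0.0005,-1],[-0.721,-0.324,0.117,0,0,-0.0005,-1],[-0.721,-0.324,0.117,0,0,-0.0005,-1],[-0.721,-0.324,0.117,0,0,-0.0005,-1],[-0.721,-0.324,0.117,0,0,-0.0005,-1],[-0.721,-0.324,0.117,0,0,-0.0005,-1]]

```text
time_s: 2.65
position: [0.4482, 0.3689, 0.1403]
tcp_rot: [[-0.962, 0.274, 0.0], [0.274, 0.962, 0.0], [-0.0, 0.0, -1.0]]
force: [0.2, 0.3, 1.2]
opening: 1.0
grasp_force: 0.0
```

```bash
cat > wr.py <<'E'
from lib import *
import sys
n=sys.argv[1]; z0=float(sys.argv[2]) if len(sys.argv)>2 else 0.
im,c=shot('wrist'); np.save('w.npy',im); s=telemetry.read_state()
v,r,k=fit(c,tmask(im,n),TIN,z0); print('wrist',n,np.round(v,4),round(r,2),round(k,3),'tcp',np.round(s['position'],4))
if len(sys.argv)>3: cv2.imwrite(sys.argv[3],im[:,:,::-1])
E
python3 - <<'E'
import json; from lib import *
s=[telemetry.read_state()]; capture('top'); s.append(telemetry.read_state())
print([np.round(q['position'],4).tolist() for q in s])
p,r=json.load(open('cmd.json')); json.dump([(np.array(p)+[-.0008,.0008,.0002]).tolist(),r],open('cmd.json','w'))
E
python3 wr.py tin4 0 pics/w1.png; python3 look.py
```

```text
[[0.4482, 0.3689, 0.1403], [0.4484, 0.3688, 0.1403]]
wrist tin4 [  0.4513   0.3664 -21.9082] 0.88 1.419 tcp [0.4485 0.3687 0.1402]
t 2.8
tin0 [ 4.40000e-01 -9.10000e-03 -1.59291e+01] 1.03 0.031
tin1 [ 0.4421 -0.3384 18.2105] 0.94 0.03
tin2 [ 0.423  0.169 21.107] 0.97 0.032
tin3 [ 0.4241 -0.1694 20.9097] 0.96 0.012
tin4 [ 0.408  0.367 58.179] 0.1 4.444
board [  0.6394  -0.276  -12.5552] 0.96 0.017
dish 0.6103 0.002 0.0704
```

View pics/w1.png

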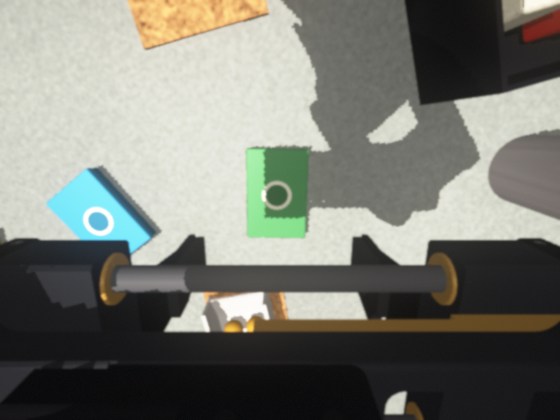

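The wrist view shows the green tin between the fingers, with corners near (247,148), (309,149), (306,238) and (247,238). The gripper's shadow covers half of it, so the mask needs filling.

```bash
python3 - <<'E'
import json; from lib import *
p,r=json.load(open('cmd.json')); json.dump([(np.array(p)-[-.0008,.0008,.0002]).tolist(),r],open('cmd.json','w'))
im=np.load('w.npy'); c=cam('wrist'); h=cv2.cvtColor(im,cv2.COLOR_RGB2HSV)
print(h[170,255],h[170,295],h[225,295],h[225,255], h[178,278])
q=back(c,[(247,148),(309,149),(306,238),(247,238)],.02)[:,:2]; print(q.round(4).tolist(),q.mean(0))
e=[q[1]-q[2],q[0]-q[3]]; print([np.degrees(np.arctan2(-v[1],-v[0])) for v in e],np.linalg.norm(e,axis=1),np.linalg.norm(q[0]-q[1]))
for S,V in((60,25),(40,20)):
    m=cv2.morphologyEx(cv2.inRange(h,(50,S,V),(80,255,255)),cv2.MORPH_CLOSE,np.ones((13,13)))
    print(fit(c,m,TIN,0))
E
```

```text
[ 63  81 238] [ 62  99 121] [ 63 104 226] [ 62  95 230] [ 61  95 124]
[[0.3925, 0.3503], [0.4113, 0.412], [0.5063, 0.3841], [0.4879, 0.32]] [0.44950001 0.36660387]
[np.float64(-16.346983230443985), np.float64(-17.606492444217917)] [0.09903586 0.1001237 ] 0.06448925836110073
(array([  0.44960405,   0.36594947, -16.31746583]), 0.9510969173006358, np.float64(1.180710587866303))
(array([  0.44938938,   0.36598619, -17.10399002]), 0.9853087338707571, np.float64(0.6016360509859974))
```

```bash
sed -i "s/v,r,k=fit(c,tmask(im,n),TIN,z0)/h=cv2.cvtColor(im,cv2.COLOR_RGB2HSV); lo,hi=HUE[n]\nm=cv2.morphologyEx(cv2.inRange(h,(lo-2,40,20),(hi+2,255,255)),cv2.MORPH_CLOSE,np.ones((13,13)))\nnear=back(c,proj(c,s['position']+np.array([0,0,-.1])),z0+.02)[0][:2]; v,r,k=fit(c,m,TIN,z0,near=s['position'][:2])/" wr.py
sed -i "/^near/s/near=back.*\[:2\]; //" wr.py
python3 plan.py '0.4494 0.3662 0.004 -16.8' '0.4494 0.3662 0.15 -16.8' '0.6393 -0.2761 0.15 -12.6' '0.6393 -0.2761 0.032 -12.6' '0.6393 -0.2761 0.0105 -12.6'
```

```text
[-0.006, -0.011, 0.907, 0.0, 0.0, 0.0022] ->  [0.4494 0.3663 0.004 ] mm/deg 136 1
[-0.0, -0.0, -0.973, 0.0, 0.0, 0.0] ->  [0.4494 0.3663 0.1499] mm/deg 146 0
[-0.612, -0.933, -0.0, 0.0, 0.0, -0.0029] ->  [0.4968 0.2057 0.1499] mm/deg 167 1
[-0.595, -0.945, -0.0, 0.0, 0.0, -0.0029] ->  [0.5442 0.0451 0.1499] mm/deg 168 1
[-0.578, -0.955, -0.0, 0.0, 0.0, -0.0029] ->  [ 0.5917 -0.1155  0.1499] mm/deg 167 1
[-0.561, -0.965, -0.0, 0.0, 0.0, -0.003] ->  [ 0.6393 -0.276   0.1499] mm/deg 167 1
[-0.0, -0.0, 0.786, 0.0, 0.0, 0.0] ->  [ 0.6393 -0.276   0.032 ] mm/deg 118 0
[-0.0, -0.0, 0.144, 0.0, 0.0, 0.0] ->  [ 0.6393 -0.276   0.0105] mm/deg 22 0
```

>>> carry_out:
  deltas:
    - [[-0.002,-0.004,0.2,0,0,0.0007,-1],[-0.004,-0.008,0.45,0,0,0.0015,-1],[-0.006,-0.011,0.65,0,0,0.0022,-1],[-0.006,-0.011,0.78,0,0,0.0022,-1],[-0.006,-0.011,0.85,0,0,0.0022,-1],[-0.006,-0.011,0.89,0,0,0.0022,-1],[-0.006,-0.011,0.907,0,0,0.0022,-1],[-0.006,-0.011,0.907,0,0,0.0022,-1],[-0.006,-0.011,0.907,0,0,0.0022,-1],[-0.006,-0.011,0.907,0,0,0.0022,-1]]

```text
time_s: 3.63
position: [0.4503, 0.3669, 0.0054]
tcp_rot: [[-0.957, 0.289, 0.002], [0.289, 0.957, 0.001], [-0.002, 0.002, -1.0]]
force: [-0.2, 1.1, 1.2]
opening: 1.001
grasp_force: 0.0
```

>>> carry_out:
  deltas:
    - [[0,0,0,0,0,0,1],[0,0,0,0,0,0,1],[0,0,0,0,0,0,1],[0,0,0,0,0,0,1],[0,0,0,0,0,0,1],[0,0,0,0,0,0,1],[0,0,0,0,0,0,1],[0,0,0,0,0,0,1],[0,0,0,0,0,0,1],[0,0,0,0,0,0,1]]

```text
time_s: 4.47
position: [0.4493, 0.3663, 0.004]
tcp_rot: [[-0.957, 0.289, -0.0], [0.289, 0.957, -0.0], [0.0, -0.0, -1.0]]
force: [0.6, -0.5, -0.0]
opening: 0.327
grasp_force: 0.0
```

>>> carry_out:
  deltas:
    - [[0,0,-0.1,0,0,0,1],[0,0,-0.3,0,0,0,1],[0,0,-0.5,0,0,0,1],[0,0,-0.7,0,0,0,1],[0,0,-0.85,0,0,0,1],[0,0,-0.93,0,0,0,1],[0,0,-0.973,0,0,0,1],[0,0,-0.973,0,0,0,1],[0,0,-0.973,0,0,0,1],[0,0,-0.973,0,0,0,1]]

```text
time_s: 5.3
position: [0.4484, 0.3658, 0.1487]
tcp_rot: [[-0.957, 0.289, -0.002], [0.289, 0.957, -0.001], [0.002, -0.002, -1.0]]
force: [-0.1, 0.1, -0.3]
opening: 0.001
grasp_force: 0.0
```

```bash
python3 look.py; python3 wr.py tin4 0 pics/w2.png
```

```text
t 5.35
tin0 [ 4.40000e-01 -9.10000e-03 -1.59933e+01] 1.03 0.028
tin1 [ 0.4423 -0.3385 18.3937] 0.94 0.031
tin2 [ 0.423   0.169  20.9661] 0.97 0.029
tin3 [ 0.424  -0.1693 20.7161] 0.96 0.01
tin4 [ 0.4093  0.3672 53.3729] 0.11 3.949
board [  0.6394  -0.2761 -12.7729] 0.96 0.011
dish 0.6103 0.0019 0.0704
wrist tin4 [  0.459    0.364  -15.4175] 1.21 160.862 tcp [0.4485 0.3659 0.1486]
```

View pics/w2.png

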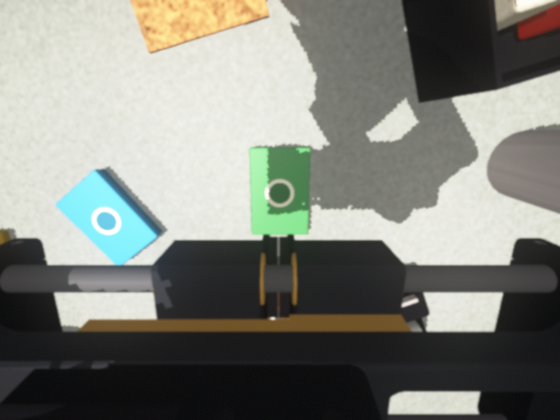

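The wrist view shows the fingers shut at (280,240) with the green tin still on the table, unmoved, at about (280,192). The grasp missed. I'll open, descend again and look before lifting.

>>> carry_out:
  deltas:
    - [[0,0,0,0,0,0,-1],[0,0,0,0,0,0,-1],[0,0,0,0,0,0,-1],[0,0,0,0,0,0,-1],[0,0,0,0,0,0,-1],[0,0,0,0,0,0,-1],[0,0,0,0,0,0,-1],[0,0,0,0,0,0,-1],[0,0,0,0,0,0,-1],[0,0,0,0,0,0,-1]]

```text
time_s: 6.23
position: [0.4494, 0.3663, 0.1501]
tcp_rot: [[-0.957, 0.289, 0.0], [0.289, 0.957, 0.0], [-0.0, 0.0, -1.0]]
force: [-0.3, 0.1, 0.4]
opening: 0.68
grasp_force: 0.0
```

>>> carry_out:
  deltas:
    - [[0,0,0.1,0,0,0,-1],[0,0,0.3,0,0,0,-1],[0,0,0.5,0,0,0,-1],[0,0,0.7,0,0,0,-1],[0,0,0.85,0,0,0,-1],[0,0,0.93,0,0,0,-1],[0,0,0.973,0,0,0,-1],[0,0,0.973,0,0,0,-1],[0,0,0.973,0,0,0,-1],[0,0,0.973,0,0,0,-1]]

```text
time_s: 7.07
position: [0.4505, 0.367, 0.0055]
tcp_rot: [[-0.957, 0.289, 0.003], [0.289, 0.957, 0.001], [-0.002, 0.002, -1.0]]
force: [-0.6, 0.6, 0.3]
opening: 0.999
grasp_force: 0.0
```

```bash
python3 - <<'E'
from lib import *
a=capture('wrist'); b=capture('scene'); s=telemetry.read_state(); print(np.round(s['position'],4),s['opening'])
cv2.imwrite('pics/w3.png',np.hstack([a[60:400,60:500],cv2.resize(b[180:300,280:440],(453,340),interpolation=cv2.INTER_CUBIC)])[:,:,::-1][:, :800])
E
```

```text
[0.4503 0.367  0.0055] 1.0013977410725103
```

View pics/w3.png

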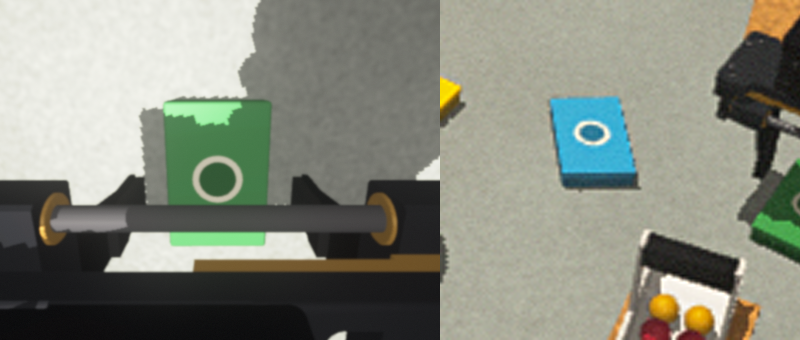

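The fingers straddle the green tin properly, with tips at about (205,235) and (355,235) in the full frame and the spot at (278,240). Next I'll close in place and check the opening before lifting.

>>> carry_out:
  deltas:
    - [[0,0,0,0,0,0,1],[0,0,0,0,0,0,1],[0,0,0,0,0,0,1],[0,0,0,0,0,0,1],[0,0,0,0,0,0,1],[0,0,0,0,0,0,1],[0,0,0,0,0,0,1],[0,0,0,0,0,0,1],[0,0,0,0,0,0,1],[0,0,0,0,0,0,1]]

```text
time_s: 8.0
position: [0.4493, 0.3663, 0.004]
tcp_rot: [[-0.957, 0.289, -0.0], [0.289, 0.957, -0.0], [0.0, -0.0, -1.0]]
force: [0.4, -0.4, -0.2]
opening: 0.323
grasp_force: 0.0
```

```bash
python3 - <<'E'
from lib import *
s=telemetry.read_state(); print(np.round(s['position'],4),s['opening'],s['grasp_force'],s['force'])
a=capture('wrist'); b=capture('scene'); 
cv2.imwrite('pics/w4.png',np.hstack([a[60:400,60:500],cv2.resize(b[180:300,380:540],(453,340),interpolation=cv2.INTER_CUBIC)])[:,:,::-1][:, :800])
E
```

```text
[0.4493 0.3663 0.004 ] 0.3225007778496607 0.0 [ 0.39655775 -0.3997275  -0.17754867]
```

View pics/w4.png

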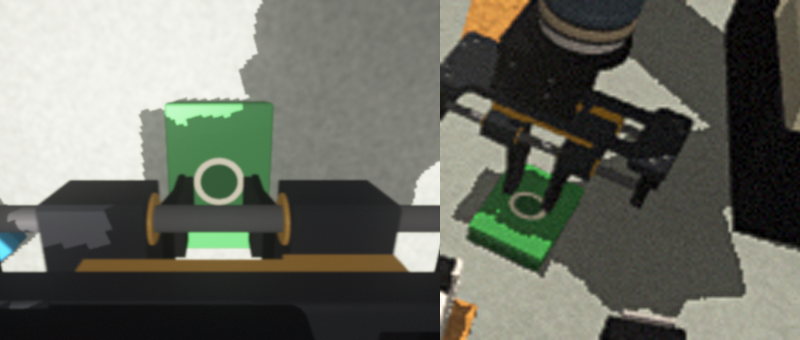

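```bash
python3 - <<'E'
from lib import *
s=telemetry.read_state(); R=np.array(s['tcp_rot']); p=np.array(s['position']); o=s['opening']*.087/2
b=capture('scene'); w=capture('wrist'); cs=cam('scene'); cw=cam('wrist',s)
for z in (0,-.019):
  P=[p+R@[0,y,z] for y in(-o,o)]
  for q in proj(cs,P): cv2.drawMarker(b,tuple(int(round(v)) for v in q),(255,0,0) if z==0 else (255,255,0),cv2.MARKER_CROSS,5,1)
  for q in proj(cw,P): cv2.drawMarker(w,tuple(int(round(v)) for v in q),(255,0,0) if z==0 else (255,255,0),cv2.MARKER_CROSS,7,1)
for q in proj(cs,box(.4494,.366,-16.8,TIN,0)): cv2.circle(b,tuple(int(round(v)) for v in q),1,(255,255,255),-1)
print(proj(cs,P))
cv2.imwrite('pics/w5.png',np.hstack([cv2.resize(w[180:330,170:380],(420,300),interpolation=cv2.INTER_CUBIC),cv2.resize(b[220:290,380:460],(343,300),interpolation=cv2.INTER_CUBIC)])[:,:,::-1])
E
```

```text
[[406.6368135  249.65062208]
 [414.53666975 253.26037309]]
```

View pics/w5.png

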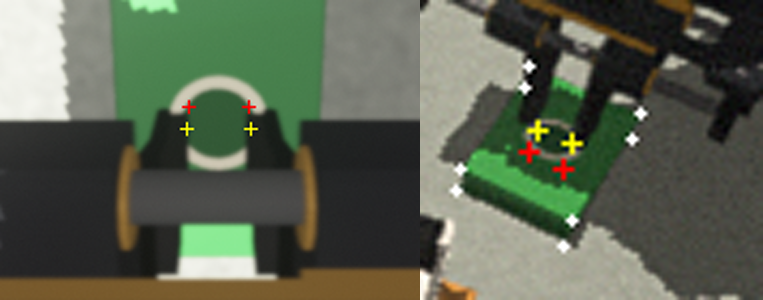

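```bash
python3 - <<'E'
from lib import *
b=np.load('scene0.npy'); t=np.load('top0.npy'); cs=cam('scene'); ct=cam('top')
for n in HUE:
    for z in (0.,):
        o=fit(cs,tmask(b,n),TIN,z); u=fit(ct,tmask(t,n),TIN,z); print(n,z,'scene',o[0].round(4),round(o[1],2),'top',u[0].round(4),round(u[1],2))
# triangulate the spot: ring pixels (white) inside tin
def ray(c,uv): K,T=c; d=T[:3,:3]@np.linalg.inv(K)@[*uv,1]; return T[:3,3],d/np.linalg.norm(d)
def tri(a,b):
    (p,d),(q,e)=a,b; A=np.c_[d,-e]; s=np.linalg.lstsq(A,q-p,rcond=None)[0]; x,y=p+d*s[0],q+e*s[1]; return (x+y)/2,np.linalg.norm(x-y)
k=.7
for n,a,c in [('tin4',(222,331),(587,361)),('tin2',(331,346.5),(477,324.5)),('tin0',(429,338),(381.5,309)),('tin3',(517,347.5),(307.5,285)),('tin1',(610,338.5),(227.5,272.5))]:
    x,e=tri(ray(ct,(a[0]*k-.15,a[1]*k-.15)),ray(cs,(c[0]*k-.15,c[1]*k-.15))); print(n,x.round(4),e.round(4))
E
```

```text
tin0 0.0 scene [ 4.38100e-01 -1.02000e-02 -1.51525e+01] 0.98 top [ 4.40100e-01 -9.10000e-03 -1.60517e+01] 1.03
tin1 0.0 scene [ 0.4384 -0.342  18.5838] 0.78 top [ 0.4423 -0.3384 18.5178] 0.94
tin2 0.0 scene [ 0.421   0.1682 20.3478] 0.94 top [ 0.4229  0.169  20.7885] 0.97
tin3 0.0 scene [ 0.4228 -0.1704 20.9498] 0.84 top [ 0.424  -0.1693 21.0971] 0.96
tin4 0.0 scene [  0.4466   0.3672 -16.6625] 0.92 top [  0.449    0.3684 -16.2534] 0.9
tin4 [0.4485 0.3675 0.0186] 0.0003
tin2 [0.4221 0.169  0.0181] 0.0003
tin0 [ 0.4395 -0.0093  0.0171] 0.0002
tin3 [ 0.4233 -0.1692  0.0184] 0.0004
tin1 [ 0.4407 -0.3384  0.0178] 0.0037
```

In the images the real fingertips sit about 25–30 mm behind the reported TCP, and the fingers closed above the 20 mm lid without touching it. I'll open, then step down carefully while watching the force.

>>> carry_out:
  deltas:
    - [[0,0,0,0,0,0,-1],[0,0,0,0,0,0,-1],[0,0,0,0,0,0,-1],[0,0,0,0,0,0,-1],[0,0,0,0,0,0,-1],[0,0,0,0,0,0,-1],[0,0,0,0,0,0,-1],[0,0,0,0,0,0,-1],[0,0,0,0,0,0,-1],[0,0,0,0,0,0,-1]]

```text
time_s: 9.03
position: [0.4493, 0.3664, 0.004]
tcp_rot: [[-0.957, 0.289, -0.0], [0.289, 0.957, -0.0], [0.0, -0.0, -1.0]]
force: [-0.1, 0.6, -1.0]
opening: 0.81
grasp_force: 0.0
```

>>> carry_out:
  deltas:
    - [[0,0,0.01,0,0,0,-1],[0,0,0.02,0,0,0,-1],[0,0,0.03,0,0,0,-1],[0,0,0.04,0,0,0,-1],[0,0,0.05,0,0,0,-1],[0,0,0.06,0,0,0,-1],[0,0,0.06,0,0,0,-1],[0,0,0.06,0,0,0,-1],[0,0,0.06,0,0,0,-1],[0,0,0.06,0,0,0,-1]]

```text
time_s: 9.87
position: [0.4494, 0.3664, -0.0049]
tcp_rot: [[-0.957, 0.289, 0.0], [0.289, 0.957, 0.0], [-0.0, 0.0, -1.0]]
force: [-0.2, 0.6, 0.2]
opening: 1.0
grasp_force: 0.0
```

>>> carry_out:
  deltas:
    - [[0,0,0.01,0,0,0,-1],[0,0,0.02,0,0,0,-1],[0,0,0.03,0,0,0,-1],[0,0,0.04,0,0,0,-1],[0,0,0.04,0,0,0,-1],[0,0,0.04,0,0,0,-1],[0,0,0.04,0,0,0,-1],[0,0,0.04,0,0,0,-1],[0,0,0.04,0,0,0,-1],[0,0,0.04,0,0,0,-1]]

```text
time_s: 10.7
position: [0.4494, 0.3664, -0.0109]
tcp_rot: [[-0.957, 0.289, 0.0], [0.289, 0.957, 0.0], [-0.0, 0.0, -1.0]]
force: [-0.1, 0.7, 0.1]
opening: 0.998
grasp_force: 0.0
```

>>> carry_out:
  deltas:
    - [[0,0,0.005,0,0,0,-1],[0,0,0.01,0,0,0,-1],[0,0,0.015,0,0,0,-1],[0,0,0.02,0,0,0,-1],[0,0,0.025,0,0,0,-1],[0,0,0.03,0,0,0,-1],[0,0,0.035,0,0,0,-1],[0,0,0.04,0,0,0,-1],[0,0,0.04,0,0,0,-1],[0,0,0.04,0,0,0,-1]]

```text
time_s: 11.53
position: [0.4493, 0.3663, -0.017]
tcp_rot: [[-0.957, 0.289, -0.0], [0.289, 0.957, -0.0], [0.0, -0.0, -1.0]]
force: [0.4, -0.3, -0.1]
opening: 1.004
grasp_force: 0.0
```

>>> carry_out:
  deltas:
    - [[0,0,0,0,0,0,1],[0,0,0,0,0,0,1],[0,0,0,0,0,0,1],[0,0,0,0,0,0,1],[0,0,0,0,0,0,1],[0,0,0,0,0,0,1],[0,0,0,0,0,0,1],[0,0,0,0,0,0,1],[0,0,0,0,0,0,1],[0,0,0,0,0,0,1]]

```text
time_s: 12.37
position: [0.4494, 0.3664, -0.0169]
tcp_rot: [[-0.957, 0.289, 0.0], [0.289, 0.957, 0.0], [-0.0, 0.0, -1.0]]
force: [-0.5, 0.7, 0.2]
opening: 0.751
grasp_force: 30.0
```

The tin is gripped: 65 mm opening, 30 N. The fingers end about 26 mm short of the stated TCP, so I'll reference place heights to the pick height, which is −0.017 on the table.

```bash
python3 - <<'E'
import json
from plan import R
json.dump([[.4494,.3663,-.0171],R(-16.8).tolist()],open('cmd.json','w'))
E
python3 plan.py '0.4494 0.3663 0.12 -16.8' '0.6393 -0.2761 0.12 -12.6' '0.6393 -0.2761 0.005 -12.6' '0.6393 -0.2761 -0.0112 -12.6'
```

```text
[0.0, 0.0, -0.914, 0.0, 0.0, 0.0] ->  [0.4494 0.3663 0.12  ] mm/deg 137 0
[-0.612, -0.933, 0.0, 0.0, 0.0, -0.0029] ->  [0.4968 0.2058 0.12  ] mm/deg 167 1
[-0.595, -0.945, 0.0, 0.0, 0.0, -0.0029] ->  [0.5442 0.0451 0.12  ] mm/deg 168 1
[-0.578, -0.955, 0.0, 0.0, 0.0, -0.0029] ->  [ 0.5917 -0.1154  0.12  ] mm/deg 167 1
[-0.561, -0.966, 0.0, 0.0, 0.0, -0.003] ->  [ 0.6392 -0.2761  0.12  ] mm/deg 168 1
[-0.0, 0.0, 0.767, 0.0, 0.0, 0.0] ->  [ 0.6392 -0.2761  0.0049] mm/deg 115 0
[-0.0, 0.0, 0.108, 0.0, 0.0, 0.0] ->  [ 0.6392 -0.2761 -0.0113] mm/deg 16 0
```

>>> carry_out:
  deltas:
    - [[0,0,-0.05,0,0,0,1],[0,0,-0.2,0,0,0,1],[0,0,-0.4,0,0,0,1],[0,0,-0.6,0,0,0,1],[0,0,-0.78,0,0,0,1],[0,0,-0.88,0,0,0,1],[0,0,-0.914,0,0,0,1],[0,0,-0.914,0,0,0,1],[0,0,-0.914,0,0,0,1],[0,0,-0.914,0,0,0,1]]

```text
time_s: 13.2
position: [0.4482, 0.3657, 0.1187]
tcp_rot: [[-0.957, 0.289, -0.003], [0.289, 0.957, -0.002], [0.002, -0.002, -1.0]]
force: [0.2, -0.3, -0.4]
opening: 0.753
grasp_force: 30.0
```

>>> carry_out:
  deltas:
    - [[-0.06,-0.09,0,0,0,0,1],[-0.18,-0.27,0,0,0,-0.001,1],[-0.31,-0.47,0,0,0,-0.0015,1],[-0.43,-0.66,0,0,0,-0.002,1],[-0.54,-0.82,0,0,0,-0.0025,1],[-0.59,-0.9,0,0,0,-0.0029,1],[-0.612,-0.933,0,0,0,-0.0029,1],[-0.612,-0.933,0,0,0,-0.0029,1],[-0.612,-0.933,0,0,0,-0.0029,1],[-0.612,-0.933,0,0,0,-0.0029,1]]

```text
time_s: 14.03
position: [0.496, 0.2068, 0.1196]
tcp_rot: [[-0.963, 0.271, -0.001], [0.271, 0.963, 0.0], [0.001, -0.0, -1.0]]
force: [0.5, 0.1, -0.6]
opening: 0.75
grasp_force: 30.0
```

>>> carry_out:
  deltas:
    - [[-0.06,-0.09,0,0,0,0,1],[-0.18,-0.27,0,0,0,-0.001,1],[-0.3,-0.47,0,0,0,-0.0015,1],[-0.42,-0.66,0,0,0,-0.002,1],[-0.53,-0.84,0,0,0,-0.0025,1],[-0.58,-0.92,0,0,0,-0.0029,1],[-0.595,-0.945,0,0,0,-0.0029,1],[-0.595,-0.945,0,0,0,-0.0029,1],[-0.595,-0.945,0,0,0,-0.0029,1],[-0.595,-0.945,0,0,0,-0.0029,1]]

```text
time_s: 14.87
position: [0.5433, 0.047, 0.12]
tcp_rot: [[-0.968, 0.252, -0.001], [0.252, 0.968, 0.001], [0.001, 0.0, -1.0]]
force: [-0.5, -0.7, -0.8]
opening: 0.753
grasp_force: 30.0
```

>>> carry_out:
  deltas:
    - [[-0.06,-0.1,0,0,0,0,1],[-0.17,-0.28,0,0,0,-0.001,1],[-0.29,-0.48,0,0,0,-0.0015,1],[-0.41,-0.68,0,0,0,-0.002,1],[-0.51,-0.85,0,0,0,-0.0025,1],[-0.56,-0.93,0,0,0,-0.0029,1],[-0.578,-0.955,0,0,0,-0.0029,1],[-0.578,-0.955,0,0,0,-0.0029,1],[-0.578,-0.955,0,0,0,-0.0029,1],[-0.578,-0.955,0,0,0,-0.0029,1]]

```text
time_s: 15.7
position: [0.5907, -0.113, 0.1199]
tcp_rot: [[-0.972, 0.234, -0.002], [0.234, 0.972, 0.001], [0.002, 0.001, -1.0]]
force: [0.4, -0.0, -0.1]
opening: 0.755
grasp_force: 30.0
```

>>> carry_out:
  deltas:
    - [[-0.06,-0.1,0,0,0,0,1],[-0.17,-0.28,0,0,0,-0.001,1],[-0.29,-0.48,0,0,0,-0.0015,1],[-0.4,-0.68,0,0,0,-0.002,1],[-0.5,-0.86,0,0,0,-0.0025,1],[-0.55,-0.94,0,0,0,-0.003,1],[-0.561,-0.966,0,0,0,-0.003,1],[-0.561,-0.966,0,0,0,-0.003,1],[-0.561,-0.966,0,0,0,-0.003,1],[-0.561,-0.966,0,0,0,-0.003,1]]

```text
time_s: 16.53
position: [0.6386, -0.274, 0.1199]
tcp_rot: [[-0.976, 0.216, -0.001], [0.216, 0.976, 0.001], [0.002, 0.001, -1.0]]
force: [0.4, -0.7, -0.2]
opening: 0.751
grasp_force: 30.0
```

>>> carry_out:
  deltas:
    - [[0,0,0.05,0,0,0,1],[0,0,0.2,0,0,0,1],[0,0,0.4,0,0,0,1],[0,0,0.55,0,0,0,1],[0,0,0.67,0,0,0,1],[0,0,0.73,0,0,0,1],[0,0,0.767,0,0,0,1],[0,0,0.767,0,0,0,1],[0,0,0.767,0,0,0,1],[0,0,0.767,0,0,0,1]]

```text
time_s: 17.37
position: [0.6403, -0.2766, 0.0066]
tcp_rot: [[-0.976, 0.218, 0.002], [0.218, 0.976, -0.002], [-0.003, -0.001, -1.0]]
force: [-0.2, -0.2, -0.7]
opening: 0.756
grasp_force: 30.0
```

>>> carry_out:
  deltas:
    - [[0,0,0.02,0,0,0,1],[0,0,0.04,0,0,0,1],[0,0,0.06,0,0,0,1],[0,0,0.08,0,0,0,1],[0,0,0.09,0,0,0,1],[0,0,0.1,0,0,0,1],[0,0,0.108,0,0,0,1],[0,0,0.108,0,0,0,1],[0,0,0.108,0,0,0,1],[0,0,0.108,0,0,0,1]]

```text
time_s: 18.2
position: [0.6393, -0.2761, -0.011]
tcp_rot: [[-0.976, 0.218, 0.0], [0.218, 0.976, -0.0], [-0.0, -0.0, -1.0]]
force: [-0.2, 1.0, -0.8]
opening: 0.754
grasp_force: 30.0
```

```bash
python3 plan.py '0.6392 -0.2761 0.0787 -12.6' '0.4423 -0.3385 0.12 18.3'
```

```text
[0.0, 0.0, -0.6, 0.0, 0.0, 0.0] ->  [ 0.6392 -0.2761  0.0787] mm/deg 90 0
[0.595, -0.346, -0.138, 0.0, 0.0, -0.0429] ->  [ 0.5408 -0.3073  0.0994] mm/deg 105 15
[0.666, -0.175, -0.137, 0.0, 0.0, -0.0429] ->  [ 0.4424 -0.3385  0.12  ] mm/deg 105 15
```

>>> carry_out:
  deltas:
    - [[0,0,0,0,0,0,-1],[0,0,0,0,0,0,-1],[0,0,0,0,0,0,-1],[0,0,0,0,0,0,-1],[0,0,-0.1,0,0,0,-1],[0,0,-0.25,0,0,0,-1],[0,0,-0.45,0,0,0,-1],[0,0,-0.6,0,0,0,-1],[0,0,-0.6,0,0,0,-1],[0,0,-0.6,0,0,0,-1]]

```text
time_s: 19.03
position: [0.6407, -0.277, 0.0821]
tcp_rot: [[-0.976, 0.218, 0.005], [0.218, 0.976, -0.003], [-0.005, -0.002, -1.0]]
force: [-0.1, -0.2, -0.1]
opening: 1.002
grasp_force: 0.0
```

>>> carry_out:
  deltas:
    - [[0.2,-0.11,-0.04,0,0,-0.015,-1],[0.4,-0.23,-0.09,0,0,-0.03,-1],[0.595,-0.346,-0.138,0,0,-0.0429,-1],[0.595,-0.346,-0.138,0,0,-0.0429,-1],[0.595,-0.346,-0.138,0,0,-0.0429,-1],[0.595,-0.346,-0.138,0,0,-0.0429,-1],[0.595,-0.346,-0.138,0,0,-0.0429,-1],[0.595,-0.346,-0.138,0,0,-0.0429,-1],[0.595,-0.346,-0.138,0,0,-0.0429,-1],[0.595,-0.346,-0.138,0,0,-0.0429,-1]]

```text
time_s: 19.87
position: [0.5414, -0.3067, 0.0992]
tcp_rot: [[-0.999, -0.051, -0.0], [-0.051, 0.999, 0.0], [0.0, 0.0, -1.0]]
force: [0.4, -0.6, -0.4]
opening: 1.0
grasp_force: 0.0
```

>>> carry_out:
  deltas:
    - [[0.22,-0.06,-0.04,0,0,-0.015,-1],[0.44,-0.12,-0.09,0,0,-0.03,-1],[0.666,-0.175,-0.137,0,0,-0.0429,-1],[0.666,-0.175,-0.137,0,0,-0.0429,-1],[0.666,-0.175,-0.137,0,0,-0.0429,-1],[0.666,-0.175,-0.137,0,0,-0.0429,-1],[0.666,-0.175,-0.137,0,0,-0.0429,-1],[0.666,-0.175,-0.137,0,0,-0.0429,-1],[0.666,-0.175,-0.137,0,0,-0.0429,-1],[0.666,-0.175,-0.137,0,0,-0.0429,-1]]

```text
time_s: 20.7
position: [0.4429, -0.338, 0.1199]
tcp_rot: [[-0.949, -0.315, -0.0], [-0.315, 0.949, 0.0], [0.0, 0.0, -1.0]]
force: [-0.3, 0.7, -0.6]
opening: 1.002
grasp_force: 0.0
```

```bash
sed -i "s/o=fit(c,tmask(im,n),TIN,0.)/o=fit(c,tmask(im,n),TIN,float(dict(q.split('=') for q in sys.argv[1:]).get(n,0)))/" look.py; python3 look.py tin4=.005; python3 wr.py tin1; python3 - <<'E'
from lib import *
im=np.load('w.npy'); cv2.imwrite('pics/w6.png',im[:,:,::-1])
E
```

```text
t 20.75
tin0 [ 4.40100e-01 -9.00000e-03 -1.73262e+01] 1.03 0.028
tin2 [ 0.4231  0.1691 21.5043] 0.96 0.011
tin4 [  0.6478  -0.2744 -31.0187] 0.74 0.587
board [  0.6571  -0.2659 -50.7235] 0.31 5.743
dish 0.6103 0.0019 0.0704
wrist tin1 [ 0.4316 -0.3694 18.0027] 0.99 0.78 tcp [ 0.4427 -0.3382  0.1199]
```

View pics/w6.png

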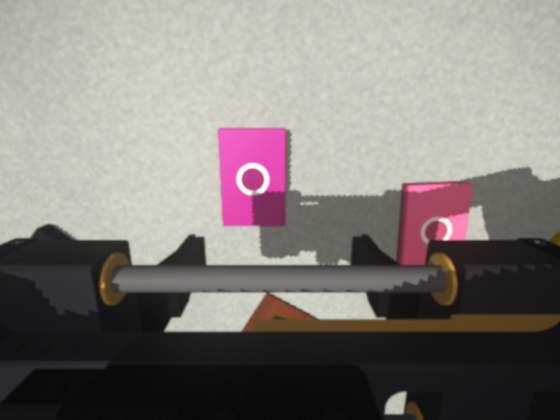

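The purple tin has been knocked: it now sits at about (253,176) in the wrist view, against about (280,192) expected. The wrist fit puts it at (0.4316, −0.3694).

```bash
python3 plan.py '0.4316 -0.3694 -0.0171 18' '0.4316 -0.3694 0.08 18' '0.6393 -0.2761 0.08 -12.6' '0.6393 -0.2761 0.009 -12.6' '0.6393 -0.2761 0.1 -12.6'; cp cmd.json cmd_next.json
```

```text
[0.133, -0.173, 0.914, 0.0, 0.0, 0.0008] ->  [ 0.4316 -0.3694 -0.0171] mm/deg 141 0
[-0.0, 0.0, -0.647, 0.0, 0.0, 0.0] ->  [ 0.4316 -0.3694  0.0799] mm/deg 97 0
[-0.755, 0.082, -0.0, 0.0, 0.0, 0.0425] ->  [ 0.5355 -0.3227  0.0799] mm/deg 114 15
[-0.706, 0.278, -0.0, 0.0, 0.0, 0.0425] ->  [ 0.6393 -0.276   0.0799] mm/deg 114 15
[-0.0, -0.0, 0.473, 0.0, 0.0, 0.0] ->  [ 0.6393 -0.276   0.009 ] mm/deg 71 0
[-0.0, -0.0, -0.607, 0.0, 0.0, 0.0] ->  [ 0.6393 -0.276   0.1   ] mm/deg 91 0
```

>>> carry_out:
  deltas:
    - [[0.133,-0.173,0.05,0,0,0.0008,-1],[0.133,-0.173,0.2,0,0,0.0008,-1],[0.133,-0.173,0.4,0,0,0.0008,-1],[0.133,-0.173,0.6,0,0,0.0008,-1],[0.133,-0.173,0.75,0,0,0.0008,-1],[0.133,-0.173,0.85,0,0,0.0008,-1],[0.133,-0.173,0.9,0,0,0.0008,-1],[0.133,-0.173,0.914,0,0,0.0008,-1],[0.133,-0.173,0.914,0,0,0.0008,-1],[0.133,-0.173,0.914,0,0,0.0008,-1]]

```text
time_s: 21.63
position: [0.4321, -0.37, -0.0161]
tcp_rot: [[-0.951, -0.309, 0.001], [-0.309, 0.951, -0.001], [-0.001, -0.002, -1.0]]
force: [0.2, -0.5, 0.4]
opening: 1.001
grasp_force: 0.0
```

>>> carry_out:
  deltas:
    - [[0,0,0,0,0,0,-1],[0,0,0,0,0,0,-1],[0,0,0,0,0,0,1],[0,0,0,0,0,0,1],[0,0,0,0,0,0,1],[0,0,0,0,0,0,1],[0,0,0,0,0,0,1],[0,0,0,0,0,0,1],[0,0,0,0,0,0,1],[0,0,0,0,0,0,1]]

```text
time_s: 22.47
position: [0.4315, -0.3693, -0.0168]
tcp_rot: [[-0.951, -0.309, 0.0], [-0.309, 0.951, 0.0], [-0.0, 0.0, -1.0]]
force: [0.1, 0.4, 3.4]
opening: 0.75
grasp_force: 30.0
```

Gripped. Now I'll lift, carry it over and set it on the green tin.

>>> carry_out:
  deltas:
    - [[0,0,-0.05,0,0,0,1],[0,0,-0.15,0,0,0,1],[0,0,-0.3,0,0,0,1],[0,0,-0.45,0,0,0,1],[0,0,-0.57,0,0,0,1],[0,0,-0.63,0,0,0,1],[0,0,-0.647,0,0,0,1],[0,0,-0.647,0,0,0,1],[0,0,-0.647,0,0,0,1],[0,0,-0.647,0,0,0,1]]

```text
time_s: 23.3
position: [0.4308, -0.3685, 0.0789]
tcp_rot: [[-0.951, -0.309, -0.002], [-0.309, 0.951, 0.002], [0.001, 0.003, -1.0]]
force: [0.0, 0.2, -1.6]
opening: 0.749
grasp_force: 30.0
```

>>> carry_out:
  deltas:
    - [[-0.08,0.01,0,0,0,0.005,1],[-0.23,0.02,0,0,0,0.013,1],[-0.38,0.04,0,0,0,0.021,1],[-0.53,0.06,0,0,0,0.03,1],[-0.66,0.07,0,0,0,0.037,1],[-0.73,0.08,0,0,0,0.041,1],[-0.755,0.082,0,0,0,0.0425,1],[-0.755,0.082,0,0,0,0.0425,1],[-0.755,0.082,0,0,0,0.0425,1],[-0.755,0.082,0,0,0,0.0425,1]]

```text
time_s: 24.13
position: [0.5342, -0.3227, 0.0795]
tcp_rot: [[-0.999, -0.047, -0.002], [-0.047, 0.999, 0.001], [0.002, 0.001, -1.0]]
force: [0.2, -0.6, -1.1]
opening: 0.75
grasp_force: 30.0
```

>>> carry_out:
  deltas:
    - [[-0.07,0.03,0,0,0,0.005,1],[-0.21,0.08,0,0,0,0.013,1],[-0.35,0.14,0,0,0,0.021,1],[-0.5,0.2,0,0,0,0.03,1],[-0.62,0.24,0,0,0,0.037,1],[-0.68,0.27,0,0,0,0.041,1],[-0.706,0.278,0,0,0,0.0425,1],[-0.706,0.278,0,0,0,0.0425,1],[-0.706,0.278,0,0,0,0.0425,1],[-0.706,0.278,0,0,0,0.0425,1]]

```text
time_s: 24.97
position: [0.6379, -0.2766, 0.0799]
tcp_rot: [[-0.976, 0.219, -0.001], [0.219, 0.976, 0.0], [0.001, 0.0, -1.0]]
force: [-0.3, -0.4, -1.1]
opening: 0.751
grasp_force: 30.0
```

>>> carry_out:
  deltas:
    - [[0,0,0.05,0,0,0,1],[0,0,0.15,0,0,0,1],[0,0,0.26,0,0,0,1],[0,0,0.34,0,0,0,1],[0,0,0.4,0,0,0,1],[0,0,0.43,0,0,0,1],[0,0,0.45,0,0,0,1],[0,0,0.46,0,0,0,1],[0,0,0.473,0,0,0,1],[0,0,0.473,0,0,0,1]]

```text
time_s: 25.8
position: [0.6395, -0.2761, 0.0095]
tcp_rot: [[-0.976, 0.218, 0.001], [0.218, 0.976, -0.0], [-0.001, -0.0, -1.0]]
force: [-0.3, 0.1, -1.8]
opening: 0.757
grasp_force: 30.0
```

>>> carry_out:
  deltas:
    - [[0,0,0,0,0,0,1],[0,0,0,0,0,0,1],[0,0,0,0,0,0,-1],[0,0,0,0,0,0,-1],[0,0,0,0,0,0,-1],[0,0,0,0,0,0,-1],[0,0,-0.1,0,0,0,-1],[0,0,-0.3,0,0,0,-1],[0,0,-0.5,0,0,0,-1],[0,0,-0.607,0,0,0,-1]]

```text
time_s: 26.63
position: [0.6412, -0.2772, 0.1051]
tcp_rot: [[-0.976, 0.218, 0.005], [0.218, 0.976, -0.003], [-0.006, -0.002, -1.0]]
force: [0.9, 0.1, 0.7]
opening: 0.997
grasp_force: 0.0
```

```bash
python3 plan.py '0.424 -0.1693 0.12 20.8' 
```

```text
[0.778, 0.191, -0.067, 0.0, 0.0, -0.0464] ->  [ 0.5316 -0.2226  0.1101] mm/deg 121 17
[0.69, 0.406, -0.066, 0.0, 0.0, -0.0463] ->  [ 0.424  -0.1693  0.12  ] mm/deg 120 17
```

>>> carry_out:
  deltas:
    - [[0.2,0.05,-0.02,0,0,-0.015,-1],[0.4,0.1,-0.04,0,0,-0.03,-1],[0.6,0.15,-0.067,0,0,-0.0464,-1],[0.778,0.191,-0.067,0,0,-0.0464,-1],[0.778,0.191,-0.067,0,0,-0.0464,-1],[0.778,0.191,-0.067,0,0,-0.0464,-1],[0.778,0.191,-0.067,0,0,-0.0464,-1],[0.778,0.191,-0.067,0,0,-0.0464,-1],[0.778,0.191,-0.067,0,0,-0.0464,-1],[0.778,0.191,-0.067,0,0,-0.0464,-1]]

```text
time_s: 27.47
position: [0.5325, -0.2232, 0.1102]
tcp_rot: [[-0.997, -0.072, 0.001], [-0.072, 0.997, -0.001], [-0.001, -0.001, -1.0]]
force: [1.0, -0.2, -1.5]
opening: 1.0
grasp_force: 0.0
```

>>> carry_out:
  deltas:
    - [[0.2,0.12,-0.02,0,0,-0.015,-1],[0.4,0.24,-0.04,0,0,-0.03,-1],[0.6,0.35,-0.066,0,0,-0.0463,-1],[0.69,0.406,-0.066,0,0,-0.0463,-1],[0.69,0.406,-0.066,0,0,-0.0463,-1],[0.69,0.406,-0.066,0,0,-0.0463,-1],[0.69,0.406,-0.066,0,0,-0.0463,-1],[0.69,0.406,-0.066,0,0,-0.0463,-1],[0.69,0.406,-0.066,0,0,-0.0463,-1],[0.69,0.406,-0.066,0,0,-0.0463,-1]]

```text
time_s: 28.3
position: [0.4249, -0.1699, 0.12]
tcp_rot: [[-0.935, -0.355, 0.001], [-0.355, 0.935, -0.0], [-0.0, -0.001, -1.0]]
force: [-0.3, 0.5, 0.6]
opening: 1.003
grasp_force: 0.0
```

```bash
python3 look.py tin1=.025; python3 wr.py tin3
```

```text
t 28.35
tin1 [  0.6408  -0.2764 -12.528 ] 0.93 0.052
tin2 [0.4261 0.1726 8.4993] 0.87 0.101
board [  0.6453  -0.2355 -11.7264] 0.2 27.429
dish 0.6102 0.002 0.0704
wrist tin3 [ 0.4241 -0.1705 20.5835] 1.0 0.887 tcp [ 0.4244 -0.1696  0.12  ]
```

```bash
python3 plan.py '0.4241 -0.1705 -0.0171 20.6' '0.4241 -0.1705 0.09 20.6' '0.6393 -0.2761 0.09 -12.6' '0.6393 -0.2761 0.029 -12.6' '0.6393 -0.2761 0.12 -12.6' '0.44 -0.0091 0.12 -16.4'
```

```text
[0.002, -0.007, 0.914, 0.0, 0.0, 0.0005] ->  [ 0.4241 -0.1704 -0.0171] mm/deg 137 0
[0.0, -0.0, -0.714, 0.0, 0.0, 0.0] ->  [ 0.4241 -0.1704  0.09  ] mm/deg 107 0
[-0.547, -0.582, -0.0, 0.0, 0.0, 0.0461] ->  [ 0.5316 -0.2233  0.09  ] mm/deg 120 17
[-0.691, -0.402, -0.0, 0.0, 0.0, 0.0461] ->  [ 0.6392 -0.2762  0.09  ] mm/deg 120 17
[-0.0, 0.001, 0.407, 0.0, 0.0, 0.0] ->  [ 0.6393 -0.276   0.0289] mm/deg 61 0
[-0.0, -0.0, -0.607, 0.0, 0.0, 0.0] ->  [ 0.6393 -0.276   0.12  ] mm/deg 91 0
[0.842, 0.724, -0.0, 0.0, 0.0, 0.0053] ->  [ 0.5397 -0.1425  0.12  ] mm/deg 167 2
[0.866, 0.695, -0.0, 0.0, 0.0, 0.0053] ->  [ 0.44   -0.0091  0.12  ] mm/deg 167 2
```

>>> carry_out:
  deltas:
    - [[0.002,-0.007,0.1,0,0,0.0005,-1],[0.002,-0.007,0.3,0,0,0.0005,-1],[0.002,-0.007,0.5,0,0,0.0005,-1],[0.002,-0.007,0.68,0,0,0.0005,-1],[0.002,-0.007,0.8,0,0,0.0005,-1],[0.002,-0.007,0.87,0,0,0.0005,-1],[0.002,-0.007,0.9,0,0,0.0005,-1],[0.002,-0.007,0.914,0,0,0.0005,-1],[0.002,-0.007,0.914,0,0,0.0005,-1],[0.002,-0.007,0.914,0,0,0.0005,-1]]

```text
time_s: 29.23
position: [0.4246, -0.1707, -0.0164]
tcp_rot: [[-0.936, -0.352, 0.001], [-0.352, 0.936, -0.001], [-0.001, -0.001, -1.0]]
force: [-0.2, -0.8, 0.6]
opening: 0.998
grasp_force: 0.0
```

>>> carry_out:
  deltas:
    - [[0,0,0,0,0,0,-1],[0,0,0,0,0,0,-1],[0,0,0,0,0,0,1],[0,0,0,0,0,0,1],[0,0,0,0,0,0,1],[0,0,0,0,0,0,1],[0,0,0,0,0,0,1],[0,0,0,0,0,0,1],[0,0,0,0,0,0,1],[0,0,0,0,0,0,1]]

```text
time_s: 30.07
position: [0.424, -0.1703, -0.0169]
tcp_rot: [[-0.936, -0.352, -0.0], [-0.352, 0.936, 0.0], [0.0, 0.0, -1.0]]
force: [0.9, 0.1, 2.5]
opening: 0.751
grasp_force: 30.0
```

>>> carry_out:
  deltas:
    - [[0,0,-0.05,0,0,0,1],[0,0,-0.15,0,0,0,1],[0,0,-0.3,0,0,0,1],[0,0,-0.48,0,0,0,1],[0,0,-0.62,0,0,0,1],[0,0,-0.69,0,0,0,1],[0,0,-0.714,0,0,0,1],[0,0,-0.714,0,0,0,1],[0,0,-0.714,0,0,0,1],[0,0,-0.714,0,0,0,1]]

```text
time_s: 30.9
position: [0.4233, -0.1699, 0.0893]
tcp_rot: [[-0.936, -0.352, -0.002], [-0.352, 0.936, 0.001], [0.001, 0.002, -1.0]]
force: [0.5, -0.3, -1.2]
opening: 0.748
grasp_force: 30.0
```

>>> carry_out:
  deltas:
    - [[-0.05,-0.06,0,0,0,0.005,1],[-0.16,-0.17,0,0,0,0.014,1],[-0.28,-0.3,0,0,0,0.023,1],[-0.39,-0.42,0,0,0,0.033,1],[-0.48,-0.51,0,0,0,0.041,1],[-0.53,-0.56,0,0,0,0.0461,1],[-0.547,-0.582,0,0,0,0.0461,1],[-0.547,-0.582,0,0,0,0.0461,1],[-0.547,-0.582,0,0,0,0.0461,1],[-0.547,-0.582,0,0,0,0.0461,1]]

```text
time_s: 31.73
position: [0.53, -0.2222, 0.0894]
tcp_rot: [[-0.998, -0.07, -0.003], [-0.07, 0.998, 0.002], [0.002, 0.002, -1.0]]
force: [-0.2, 0.2, -1.3]
opening: 0.753
grasp_force: 30.0
```

>>> carry_out:
  deltas:
    - [[-0.07,-0.04,0,0,0,0.005,1],[-0.21,-0.12,0,0,0,0.014,1],[-0.35,-0.2,0,0,0,0.023,1],[-0.49,-0.29,0,0,0,0.033,1],[-0.6,-0.35,0,0,0,0.041,1],[-0.67,-0.39,0,0,0,0.0461,1],[-0.691,-0.402,0,0,0,0.0461,1],[-0.691,-0.402,0,0,0,0.0461,1],[-0.691,-0.402,0,0,0,0.0461,1],[-0.691,-0.402,0,0,0,0.0461,1]]

```text
time_s: 32.57
position: [0.6376, -0.2752, 0.0899]
tcp_rot: [[-0.976, 0.217, -0.002], [0.217, 0.976, 0.001], [0.002, 0.001, -1.0]]
force: [0.2, -0.2, -0.9]
opening: 0.753
grasp_force: 30.0
```

>>> carry_out:
  deltas:
    - [[0,0.001,0.04,0,0,0,1],[0,0.001,0.12,0,0,0,1],[0,0.001,0.21,0,0,0,1],[0,0.001,0.28,0,0,0,1],[0,0.001,0.34,0,0,0,1],[0,0.001,0.37,0,0,0,1],[0,0.001,0.39,0,0,0,1],[0,0.001,0.4,0,0,0,1],[0,0.001,0.407,0,0,0,1],[0,0.001,0.407,0,0,0,1]]

```text
time_s: 33.4
position: [0.6395, -0.2761, 0.0293]
tcp_rot: [[-0.976, 0.218, 0.001], [0.218, 0.976, -0.0], [-0.001, -0.0, -1.0]]
force: [-0.4, -0.0, -0.6]
opening: 0.752
grasp_force: 30.0
```

>>> carry_out:
  deltas:
    - [[0,0,0,0,0,0,1],[0,0,0,0,0,0,1],[0,0,0,0,0,0,-1],[0,0,0,0,0,0,-1],[0,0,0,0,0,0,-1],[0,0,0,0,0,0,-1],[0,0,-0.1,0,0,0,-1],[0,0,-0.3,0,0,0,-1],[0,0,-0.5,0,0,0,-1],[0,0,-0.607,0,0,0,-1]]

```text
time_s: 34.23
position: [0.6409, -0.2769, 0.1238]
tcp_rot: [[-0.976, 0.218, 0.004], [0.218, 0.976, -0.003], [-0.005, -0.002, -1.0]]
force: [-0.7, -0.2, 0.2]
opening: 0.997
grasp_force: 0.0
```

>>> carry_out:
  deltas:
    - [[0.2,0.17,0,0,0,0.0053,-1],[0.4,0.34,0,0,0,0.0053,-1],[0.6,0.51,0,0,0,0.0053,-1],[0.842,0.724,0,0,0,0.0053,-1],[0.842,0.724,0,0,0,0.0053,-1],[0.842,0.724,0,0,0,0.0053,-1],[0.842,0.724,0,0,0,0.0053,-1],[0.842,0.724,0,0,0,0.0053,-1],[0.842,0.724,0,0,0,0.0053,-1],[0.842,0.724,0,0,0,0.0053,-1]]

```text
time_s: 35.07
position: [0.5408, -0.1439, 0.1201]
tcp_rot: [[-0.968, 0.251, 0.001], [0.251, 0.968, -0.001], [-0.001, -0.0, -1.0]]
force: [-0.3, 0.0, -0.0]
opening: 0.999
grasp_force: 0.0
```

>>> carry_out:
  deltas:
    - [[0.2,0.16,0,0,0,0.0053,-1],[0.4,0.32,0,0,0,0.0053,-1],[0.6,0.48,0,0,0,0.0053,-1],[0.866,0.695,0,0,0,0.0053,-1],[0.866,0.695,0,0,0,0.0053,-1],[0.866,0.695,0,0,0,0.0053,-1],[0.866,0.695,0,0,0,0.0053,-1],[0.866,0.695,0,0,0,0.0053,-1],[0.866,0.695,0,0,0,0.0053,-1],[0.866,0.695,0,0,0,0.0053,-1]]

```text
time_s: 35.9
position: [0.4415, -0.0103, 0.1201]
tcp_rot: [[-0.959, 0.284, 0.001], [0.284, 0.959, -0.001], [-0.001, -0.0, -1.0]]
force: [-0.3, 0.8, 1.2]
opening: 0.997
grasp_force: 0.0
```

```bash
python3 look.py tin3=.045; python3 wr.py tin0
```

```text
t 35.95
tin2 [ 0.4243  0.1686 24.4122] 0.95 0.053
tin3 [  0.6396  -0.2755 -12.2483] 0.99 0.044
board [ 0.623  -0.2612 17.1854] 0.33 2.713
dish 0.6104 0.0019 0.0704
wrist tin0 [ 4.40400e-01 -1.01000e-02 -1.50513e+01] 1.06 2.562 tcp [ 0.4408 -0.0099  0.1201]
```

```bash
python3 plan.py '0.4402 -0.0099 -0.0171 -16' '0.4402 -0.0099 0.11 -16' '0.6393 -0.2761 0.11 -12.6' '0.6393 -0.2761 0.049 -12.6' '0.6393 -0.2761 0.14 -12.6' '0.423 0.169 0.12 21'
```

```text
[-0.003, -0.005, 0.914, 0.0, 0.0, -0.0011] ->  [ 0.4402 -0.0099 -0.0171] mm/deg 137 0
[0.0, -0.0, -0.847, 0.0, 0.0, -0.0] ->  [ 0.4402 -0.0099  0.1099] mm/deg 127 0
[-0.883, -0.67, -0.0, 0.0, 0.0, -0.0047] ->  [ 0.5398 -0.143   0.1099] mm/deg 166 2
[-0.862, -0.696, -0.0, 0.0, 0.0, -0.0048] ->  [ 0.6393 -0.2762  0.1099] mm/deg 166 2
[0.0, 0.0, 0.406, 0.0, 0.0, 0.0] ->  [ 0.6393 -0.2762  0.049 ] mm/deg 61 0
[0.0, 0.0, -0.606, 0.0, 0.0, 0.0] ->  [ 0.6393 -0.2762  0.1399] mm/deg 91 0
[0.685, 0.861, 0.044, 0.0, 0.0, -0.0311] ->  [ 0.5672 -0.1277  0.1333] mm/deg 165 11
[0.504, 0.977, 0.044, 0.0, 0.0, -0.0311] ->  [0.4951 0.0206 0.1267] mm/deg 165 11
[0.153, 0.528, 0.022, 0.0, 0.0, -0.0156] ->  [0.459  0.0948 0.1234] mm/deg 83 6
[0.1, 0.541, 0.023, 0.0, 0.0, -0.0155] ->  [0.423 0.169 0.12 ] mm/deg 83 6
```

>>> carry_out:
  deltas:
    - [[-0.003,-0.005,0.1,0,0,-0.0011,-1],[-0.003,-0.005,0.3,0,0,-0.0011,-1],[-0.003,-0.005,0.5,0,0,-0.0011,-1],[-0.003,-0.005,0.68,0,0,-0.0011,-1],[-0.003,-0.005,0.8,0,0,-0.0011,-1],[-0.003,-0.005,0.87,0,0,-0.0011,-1],[-0.003,-0.005,0.9,0,0,-0.0011,-1],[-0.003,-0.005,0.914,0,0,-0.0011,-1],[-0.003,-0.005,0.914,0,0,-0.0011,-1],[-0.003,-0.005,0.914,0,0,-0.0011,-1]]

```text
time_s: 36.83
position: [0.4408, -0.0101, -0.0164]
tcp_rot: [[-0.961, 0.276, 0.001], [0.276, 0.961, -0.0], [-0.001, -0.0, -1.0]]
force: [0.1, 0.1, 0.1]
opening: 0.998
grasp_force: 0.0
```

>>> carry_out:
  deltas:
    - [[0,0,0,0,0,0,-1],[0,0,0,0,0,0,-1],[0,0,0,0,0,0,1],[0,0,0,0,0,0,1],[0,0,0,0,0,0,1],[0,0,0,0,0,0,1],[0,0,0,0,0,0,1],[0,0,0,0,0,0,1],[0,0,0,0,0,0,1],[0,0,0,0,0,0,1]]

```text
time_s: 37.67
position: [0.4402, -0.0098, -0.0168]
tcp_rot: [[-0.961, 0.276, 0.0], [0.276, 0.961, -0.0], [-0.0, 0.0, -1.0]]
force: [0.2, 0.5, 3.6]
opening: 0.753
grasp_force: 30.0
```

>>> carry_out:
  deltas:
    - [[0,0,-0.05,0,0,0,1],[0,0,-0.15,0,0,0,1],[0,0,-0.3,0,0,0,1],[0,0,-0.5,0,0,0,1],[0,0,-0.7,0,0,0,1],[0,0,-0.81,0,0,0,1],[0,0,-0.847,0,0,0,1],[0,0,-0.847,0,0,0,1],[0,0,-0.847,0,0,0,1],[0,0,-0.847,0,0,0,1]]

```text
time_s: 38.5
position: [0.439, -0.0096, 0.109]
tcp_rot: [[-0.961, 0.276, -0.003], [0.276, 0.961, 0.001], [0.003, -0.0, -1.0]]
force: [0.4, -0.3, -1.4]
opening: 0.753
grasp_force: 30.0
```

>>> carry_out:
  deltas:
    - [[-0.09,-0.07,0,0,0,-0.001,1],[-0.26,-0.2,0,0,0,-0.001,1],[-0.44,-0.33,0,0,0,-0.002,1],[-0.62,-0.47,0,0,0,-0.003,1],[-0.77,-0.58,0,0,0,-0.004,1],[-0.85,-0.65,0,0,0,-0.0047,1],[-0.883,-0.67,0,0,0,-0.0047,1],[-0.883,-0.67,0,0,0,-0.0047,1],[-0.883,-0.67,0,0,0,-0.0047,1],[-0.883,-0.67,0,0,0,-0.0047,1]]

```text
time_s: 39.33
position: [0.5379, -0.1412, 0.1091]
tcp_rot: [[-0.969, 0.247, -0.003], [0.247, 0.969, 0.002], [0.004, 0.001, -1.0]]
force: [0.8, 0.2, -1.2]
opening: 0.755
grasp_force: 30.0
```

>>> carry_out:
  deltas:
    - [[-0.09,-0.07,0,0,0,-0.001,1],[-0.26,-0.21,0,0,0,-0.001,1],[-0.43,-0.35,0,0,0,-0.002,1],[-0.6,-0.49,0,0,0,-0.003,1],[-0.75,-0.6,0,0,0,-0.004,1],[-0.83,-0.67,0,0,0,-0.0048,1],[-0.862,-0.696,0,0,0,-0.0048,1],[-0.862,-0.696,0,0,0,-0.0048,1],[-0.862,-0.696,0,0,0,-0.0048,1],[-0.862,-0.696,0,0,0,-0.0048,1]]

```text
time_s: 40.17
position: [0.6378, -0.2739, 0.1097]
tcp_rot: [[-0.976, 0.217, -0.002], [0.217, 0.976, 0.002], [0.003, 0.001, -1.0]]
force: [0.1, -0.0, -1.0]
opening: 0.751
grasp_force: 30.0
```

>>> carry_out:
  deltas:
    - [[0,0,0.04,0,0,0,1],[0,0,0.12,0,0,0,1],[0,0,0.21,0,0,0,1],[0,0,0.28,0,0,0,1],[0,0,0.34,0,0,0,1],[0,0,0.37,0,0,0,1],[0,0,0.39,0,0,0,1],[0,0,0.4,0,0,0,1],[0,0,0.406,0,0,0,1],[0,0,0.406,0,0,0,1]]

```text
time_s: 41.0
position: [0.6395, -0.2764, 0.0495]
tcp_rot: [[-0.976, 0.218, 0.001], [0.218, 0.976, -0.0], [-0.001, -0.0, -1.0]]
force: [-0.3, -0.3, -0.4]
opening: 0.759
grasp_force: 30.0
```

>>> carry_out:
  deltas:
    - [[0,0,0,0,0,0,1],[0,0,0,0,0,0,1],[0,0,0,0,0,0,-1],[0,0,0,0,0,0,-1],[0,0,0,0,0,0,-1],[0,0,0,0,0,0,-1],[0,0,-0.1,0,0,0,-1],[0,0,-0.3,0,0,0,-1],[0,0,-0.5,0,0,0,-1],[0,0,-0.606,0,0,0,-1]]

```text
time_s: 41.83
position: [0.6409, -0.2771, 0.1438]
tcp_rot: [[-0.976, 0.218, 0.004], [0.218, 0.976, -0.003], [-0.005, -0.002, -1.0]]
force: [0.2, -0.2, 0.1]
opening: 1.001
grasp_force: 0.0
```

>>> carry_out:
  deltas:
    - [[0.17,0.21,0.01,0,0,-0.01,-1],[0.34,0.43,0.02,0,0,-0.02,-1],[0.5,0.65,0.03,0,0,-0.0311,-1],[0.685,0.861,0.044,0,0,-0.0311,-1],[0.685,0.861,0.044,0,0,-0.0311,-1],[0.685,0.861,0.044,0,0,-0.0311,-1],[0.685,0.861,0.044,0,0,-0.0311,-1],[0.685,0.861,0.044,0,0,-0.0311,-1],[0.685,0.861,0.044,0,0,-0.0311,-1],[0.685,0.861,0.044,0,0,-0.0311,-1]]

```text
time_s: 42.67
position: [0.568, -0.129, 0.1335]
tcp_rot: [[-1.0, 0.026, 0.001], [0.026, 1.0, -0.0], [-0.001, -0.0, -1.0]]
force: [-0.0, 0.6, -0.5]
opening: 1.0
grasp_force: 0.0
```

>>> carry_out:
  deltas:
    - [[0.13,0.24,0.01,0,0,-0.01,-1],[0.26,0.48,0.02,0,0,-0.02,-1],[0.38,0.72,0.03,0,0,-0.0311,-1],[0.504,0.977,0.044,0,0,-0.0311,-1],[0.504,0.977,0.044,0,0,-0.0311,-1],[0.504,0.977,0.044,0,0,-0.0311,-1],[0.504,0.977,0.044,0,0,-0.0311,-1],[0.504,0.977,0.044,0,0,-0.0311,-1],[0.504,0.977,0.044,0,0,-0.0311,-1],[0.504,0.977,0.044,0,0,-0.0311,-1]]

```text
time_s: 43.5
position: [0.496, 0.0194, 0.1269]
tcp_rot: [[-0.986, -0.168, 0.001], [-0.168, 0.986, -0.0], [-0.001, -0.0, -1.0]]
force: [-0.2, -0.0, -0.2]
opening: 1.002
grasp_force: 0.0
```

>>> carry_out:
  deltas:
    - [[0.07,0.26,0.01,0,0,-0.008,-1],[0.153,0.528,0.022,0,0,-0.0156,-1],[0.153,0.528,0.022,0,0,-0.0156,-1],[0.153,0.528,0.022,0,0,-0.0156,-1],[0.153,0.528,0.022,0,0,-0.0156,-1],[0.153,0.528,0.022,0,0,-0.0156,-1],[0.153,0.528,0.022,0,0,-0.0156,-1],[0.153,0.528,0.022,0,0,-0.0156,-1],[0.153,0.528,0.022,0,0,-0.0156,-1],[0.153,0.528,0.022,0,0,-0.0156,-1]]

```text
time_s: 44.33
position: [0.4593, 0.0943, 0.1236]
tcp_rot: [[-0.964, -0.265, 0.0], [-0.265, 0.964, -0.0], [-0.0, -0.0, -1.0]]
force: [-0.2, -0.2, 0.5]
opening: 0.997
grasp_force: 0.0
```

>>> carry_out:
  deltas:
    - [[0.05,0.27,0.01,0,0,-0.008,-1],[0.1,0.541,0.023,0,0,-0.0155,-1],[0.1,0.541,0.023,0,0,-0.0155,-1],[0.1,0.541,0.023,0,0,-0.0155,-1],[0.1,0.541,0.023,0,0,-0.0155,-1],[0.1,0.541,0.023,0,0,-0.0155,-1],[0.1,0.541,0.023,0,0,-0.0155,-1],[0.1,0.541,0.023,0,0,-0.0155,-1],[0.1,0.541,0.023,0,0,-0.0155,-1],[0.1,0.541,0.023,0,0,-0.0155,-1]]

```text
time_s: 45.17
position: [0.4233, 0.1685, 0.1201]
tcp_rot: [[-0.934, -0.357, 0.0], [-0.357, 0.934, -0.0], [-0.0, -0.0, -1.0]]
force: [0.5, -0.2, -0.1]
opening: 0.998
grasp_force: 0.0
```

```bash
python3 look.py tin0=.065; python3 wr.py tin2
```

```text
t 45.2167
tin0 [  0.6404  -0.2772 -12.0591] 0.94 0.039
tin2 [6.19800e-01 8.00000e-04 8.75919e+01] 2.36 3.26
board [ 0.6213 -0.2542 18.9149] 0.31 23.534
dish 0.6103 0.0019 0.0704
wrist tin2 [ 0.4231  0.1671 21.1206] 1.0 0.962 tcp [0.4231 0.1687 0.1201]
```

```bash
python3 plan.py '0.4231 0.1671 -0.0171 21.1' '0.4231 0.1671 0.125 21.1' '0.6393 -0.2761 0.13 -12.6' '0.6393 -0.2761 0.069 -12.6' '0.6393 -0.2761 0.16 -12.6'
```

```text
[0.004, -0.012, 0.914, 0.0, 0.0, -0.0003] ->  [ 0.4231  0.1671 -0.0171] mm/deg 137 0
[-0.0, 0.0, -0.947, 0.0, 0.0, 0.0] ->  [0.4231 0.1671 0.125 ] mm/deg 142 0
[-0.07, -0.819, -0.008, 0.0, 0.0, 0.0234] ->  [0.4771 0.0563 0.1261] mm/deg 123 8
[-0.189, -0.8, -0.009, 0.0, 0.0, 0.0234] ->  [ 0.5311 -0.0546  0.1275] mm/deg 123 8
[-0.305, -0.763, -0.008, 0.0, 0.0, 0.0234] ->  [ 0.5853 -0.1653  0.1287] mm/deg 123 8
[-0.413, -0.71, -0.009, 0.0, 0.0, 0.0234] ->  [ 0.6393 -0.276   0.13  ] mm/deg 123 8
[0.0, -0.0, 0.407, 0.0, 0.0, 0.0] ->  [ 0.6393 -0.276   0.069 ] mm/deg 61 0
[0.0, -0.0, -0.607, 0.0, 0.0, 0.0] ->  [ 0.6393 -0.276   0.16  ] mm/deg 91 0
```

>>> carry_out:
  deltas:
    - [[0.004,-0.012,0.1,0,0,-0.0003,-1],[0.004,-0.012,0.3,0,0,-0.0003,-1],[0.004,-0.012,0.5,0,0,-0.0003,-1],[0.004,-0.012,0.68,0,0,-0.0003,-1],[0.004,-0.012,0.8,0,0,-0.0003,-1],[0.004,-0.012,0.87,0,0,-0.0003,-1],[0.004,-0.012,0.9,0,0,-0.0003,-1],[0.004,-0.012,0.914,0,0,-0.0003,-1],[0.004,-0.012,0.914,0,0,-0.0003,-1],[0.004,-0.012,0.914,0,0,-0.0003,-1]]

```text
time_s: 46.1
position: [0.4236, 0.1672, -0.0164]
tcp_rot: [[-0.933, -0.36, 0.001], [-0.36, 0.933, 0.0], [-0.001, -0.0, -1.0]]
force: [0.1, -0.2, 0.6]
opening: 1.001
grasp_force: 0.0
```

>>> carry_out:
  deltas:
    - [[0,0,0,0,0,0,-1],[0,0,0,0,0,0,-1],[0,0,0,0,0,0,1],[0,0,0,0,0,0,1],[0,0,0,0,0,0,1],[0,0,0,0,0,0,1],[0,0,0,0,0,0,1],[0,0,0,0,0,0,1],[0,0,0,0,0,0,1],[0,0,0,0,0,0,1]]

```text
time_s: 46.93
position: [0.4231, 0.1672, -0.0168]
tcp_rot: [[-0.933, -0.36, 0.0], [-0.36, 0.933, 0.0], [-0.0, -0.0, -1.0]]
force: [-0.5, 0.1, 2.8]
opening: 0.755
grasp_force: 30.0
```

>>> carry_out:
  deltas:
    - [[0,0,-0.05,0,0,0,1],[0,0,-0.15,0,0,0,1],[0,0,-0.35,0,0,0,1],[0,0,-0.57,0,0,0,1],[0,0,-0.78,0,0,0,1],[0,0,-0.9,0,0,0,1],[0,0,-0.947,0,0,0,1],[0,0,-0.947,0,0,0,1],[0,0,-0.947,0,0,0,1],[0,0,-0.947,0,0,0,1]]

```text
time_s: 47.77
position: [0.4218, 0.1669, 0.1239]
tcp_rot: [[-0.933, -0.36, -0.003], [-0.36, 0.933, -0.0], [0.003, 0.001, -1.0]]
force: [0.2, -0.0, -0.2]
opening: 0.754
grasp_force: 30.0
```

>>> carry_out:
  deltas:
    - [[-0.01,-0.08,0,0,0,0.002,1],[-0.02,-0.24,0,0,0,0.007,1],[-0.03,-0.4,0,0,0,0.012,1],[-0.05,-0.57,0,0,0,0.017,1],[-0.06,-0.71,0,0,0,0.021,1],[-0.07,-0.79,-0.008,0,0,0.0234,1],[-0.07,-0.819,-0.008,0,0,0.0234,1],[-0.07,-0.819,-0.008,0,0,0.0234,1],[-0.07,-0.819,-0.008,0,0,0.0234,1],[-0.07,-0.819,-0.008,0,0,0.0234,1]]

```text
time_s: 48.6
position: [0.4758, 0.0573, 0.1259]
tcp_rot: [[-0.975, -0.221, -0.002], [-0.221, 0.975, 0.001], [0.002, 0.001, -1.0]]
force: [-1.2, -0.5, -0.5]
opening: 0.752
grasp_force: 30.0
```

>>> carry_out:
  deltas:
    - [[-0.02,-0.08,0,0,0,0.002,1],[-0.06,-0.24,0,0,0,0.007,1],[-0.1,-0.4,0,0,0,0.012,1],[-0.14,-0.57,0,0,0,0.017,1],[-0.17,-0.7,0,0,0,0.021,1],[-0.18,-0.77,-0.009,0,0,0.0234,1],[-0.189,-0.8,-0.009,0,0,0.0234,1],[-0.189,-0.8,-0.009,0,0,0.0234,1],[-0.189,-0.8,-0.009,0,0,0.0234,1],[-0.189,-0.8,-0.009,0,0,0.0234,1]]

```text
time_s: 49.43
position: [0.53, -0.0533, 0.1275]
tcp_rot: [[-0.997, -0.076, -0.001], [-0.076, 0.997, 0.001], [0.001, 0.001, -1.0]]
force: [-0.5, 0.4, -0.4]
opening: 0.751
grasp_force: 30.0
```

>>> carry_out:
  deltas:
    - [[-0.03,-0.08,0,0,0,0.002,1],[-0.09,-0.23,0,0,0,0.007,1],[-0.15,-0.38,0,0,0,0.012,1],[-0.22,-0.54,0,0,0,0.017,1],[-0.27,-0.67,0,0,0,0.021,1],[-0.29,-0.74,-0.008,0,0,0.0234,1],[-0.305,-0.763,-0.008,0,0,0.0234,1],[-0.305,-0.763,-0.008,0,0,0.0234,1],[-0.305,-0.763,-0.008,0,0,0.0234,1],[-0.305,-0.763,-0.008,0,0,0.0234,1]]

```text
time_s: 50.27
position: [0.5842, -0.1637, 0.1287]
tcp_rot: [[-0.997, 0.071, -0.002], [0.071, 0.997, 0.001], [0.002, 0.001, -1.0]]
force: [-0.4, 0.2, -0.9]
opening: 0.752
grasp_force: 30.0
```

>>> carry_out:
  deltas:
    - [[-0.04,-0.07,0,0,0,0.002,1],[-0.12,-0.21,0,0,0,0.007,1],[-0.21,-0.36,0,0,0,0.012,1],[-0.29,-0.5,0,0,0,0.017,1],[-0.36,-0.62,0,0,0,0.021,1],[-0.4,-0.69,-0.009,0,0,0.0234,1],[-0.413,-0.71,-0.009,0,0,0.0234,1],[-0.413,-0.71,-0.009,0,0,0.0234,1],[-0.413,-0.71,-0.009,0,0,0.0234,1],[-0.413,-0.71,-0.009,0,0,0.0234,1]]

```text
time_s: 51.1
position: [0.6386, -0.2746, 0.13]
tcp_rot: [[-0.976, 0.217, -0.001], [0.217, 0.976, 0.001], [0.001, 0.001, -1.0]]
force: [-0.4, 0.3, -0.6]
opening: 0.753
grasp_force: 30.0
```

>>> carry_out:
  deltas:
    - [[0,0,0.04,0,0,0,1],[0,0,0.12,0,0,0,1],[0,0,0.21,0,0,0,1],[0,0,0.28,0,0,0,1],[0,0,0.34,0,0,0,1],[0,0,0.37,0,0,0,1],[0,0,0.39,0,0,0,1],[0,0,0.4,0,0,0,1],[0,0,0.407,0,0,0,1],[0,0,0.407,0,0,0,1]]

```text
time_s: 51.93
position: [0.6395, -0.2762, 0.0694]
tcp_rot: [[-0.976, 0.218, 0.001], [0.218, 0.976, -0.0], [-0.001, -0.0, -1.0]]
force: [0.3, -0.3, -0.5]
opening: 0.754
grasp_force: 30.0
```

>>> carry_out:
  deltas:
    - [[0,0,0,0,0,0,1],[0,0,0,0,0,0,1],[0,0,0,0,0,0,-1],[0,0,0,0,0,0,-1],[0,0,0,0,0,0,-1],[0,0,0,0,0,0,-1],[0,0,-0.1,0,0,0,-1],[0,0,-0.3,0,0,0,-1],[0,0,-0.5,0,0,0,-1],[0,0,-0.607,0,0,0,-1]]

```text
time_s: 52.77
position: [0.6409, -0.2769, 0.1639]
tcp_rot: [[-0.976, 0.218, 0.004], [0.218, 0.976, -0.003], [-0.005, -0.002, -1.0]]
force: [1.1, -0.6, -0.2]
opening: 1.001
grasp_force: 0.0
```

```bash
python3 - <<'E'
from lib import *
c=cam('scene'); c2=cam('top')
print(proj(c,[(.62,.282,.106),(.639,-.276,.1)]).round(0).tolist())
E
python3 plan.py '0.6393 -0.2761 0.25 -12.6' '0.55 -0.02 0.25 -7'
```

```text
[[369.0, 271.0], [131.0, 218.0]]
[0.0, -0.0, -0.6, 0.0, 0.0, 0.0] ->  [ 0.6393 -0.276   0.25  ] mm/deg 90 0
[0.477, 0.768, 0.0, 0.0, 0.0, -0.0078] ->  [ 0.5946 -0.148   0.25  ] mm/deg 136 3
[0.438, 0.79, 0.0, 0.0, 0.0, -0.0077] ->  [ 0.55   -0.0201  0.25  ] mm/deg 135 3
```

```bash
python3 - <<'E'
import json
from plan import R
json.dump([[.6393,-.276,.16],R(-12.6).tolist()],open('cmd.json','w'))
E
python3 plan.py '0.6393 -0.276 0.22 -12.6' '0.55 -0.08 0.22 -55' '0.53 0.2 0.22 -96.7'
```

```text
[0.0, 0.0, -0.4, 0.0, 0.0, 0.0] ->  [ 0.6393 -0.276   0.22  ] mm/deg 60 0
[0.433, 0.573, 0.0, 0.0, 0.0, 0.0589] ->  [ 0.5947 -0.178   0.22  ] mm/deg 108 21
[0.611, 0.377, 0.0, 0.0, 0.0, 0.0589] ->  [ 0.55 -0.08  0.22] mm/deg 108 21
[0.803, 0.481, 0.0, 0.0, 0.0, 0.0579] ->  [0.54   0.0601 0.22  ] mm/deg 140 21
[0.921, 0.163, 0.0, 0.0, 0.0, 0.0579] ->  [0.5299 0.2    0.22  ] mm/deg 140 21
```

>>> carry_out:
  deltas:
    - [[0,0,-0.1,0,0,0,-1],[0,0,-0.25,0,0,0,-1],[0,0,-0.4,0,0,0,-1],[0,0,-0.4,0,0,0,-1],[0,0,-0.4,0,0,0,-1],[0,0,-0.4,0,0,0,-1],[0,0,-0.4,0,0,0,-1],[0,0,-0.4,0,0,0,-1],[0,0,-0.4,0,0,0,-1],[0,0,-0.4,0,0,0,-1]]

```text
time_s: 53.6
position: [0.6389, -0.2758, 0.2192]
tcp_rot: [[-0.976, 0.218, -0.002], [0.218, 0.976, 0.001], [0.002, 0.001, -1.0]]
force: [0.7, 0.8, -0.3]
opening: 1.0
grasp_force: 0.0
```

>>> carry_out:
  deltas:
    - [[0.1,0.14,0,0,0,0.015,-1],[0.2,0.28,0,0,0,0.03,-1],[0.3,0.42,0,0,0,0.045,-1],[0.433,0.573,0,0,0,0.0589,-1],[0.433,0.573,0,0,0,0.0589,-1],[0.433,0.573,0,0,0,0.0589,-1],[0.433,0.573,0,0,0,0.0589,-1],[0.433,0.573,0,0,0,0.0589,-1],[0.433,0.573,0,0,0,0.0589,-1],[0.433,0.573,0,0,0,0.0589,-1]]

```text
time_s: 54.43
position: [0.595, -0.1789, 0.22]
tcp_rot: [[-0.831, 0.557, 0.0], [0.557, 0.831, -0.0], [-0.0, -0.0, -1.0]]
force: [-0.3, 0.3, 0.2]
opening: 1.0
grasp_force: 0.0
```

>>> carry_out:
  deltas:
    - [[0.15,0.09,0,0,0,0.015,-1],[0.3,0.18,0,0,0,0.03,-1],[0.45,0.27,0,0,0,0.045,-1],[0.611,0.377,0,0,0,0.0589,-1],[0.611,0.377,0,0,0,0.0589,-1],[0.611,0.377,0,0,0,0.0589,-1],[0.611,0.377,0,0,0,0.0589,-1],[0.611,0.377,0,0,0,0.0589,-1],[0.611,0.377,0,0,0,0.0589,-1],[0.611,0.377,0,0,0,0.0589,-1]]

```text
time_s: 55.27
position: [0.5504, -0.081, 0.2201]
tcp_rot: [[-0.573, 0.82, 0.0], [0.82, 0.573, -0.0], [-0.0, 0.0, -1.0]]
force: [-0.2, 0.2, 0.4]
opening: 1.001
grasp_force: 0.0
```

>>> carry_out:
  deltas:
    - [[0.2,0.12,0,0,0,0.015,-1],[0.4,0.24,0,0,0,0.03,-1],[0.6,0.36,0,0,0,0.045,-1],[0.803,0.481,0,0,0,0.0579,-1],[0.803,0.481,0,0,0,0.0579,-1],[0.803,0.481,0,0,0,0.0579,-1],[0.803,0.481,0,0,0,0.0579,-1],[0.803,0.481,0,0,0,0.0579,-1],[0.803,0.481,0,0,0,0.0579,-1],[0.803,0.481,0,0,0,0.0579,-1]]

```text
time_s: 56.1
position: [0.5402, 0.0589, 0.2201]
tcp_rot: [[-0.243, 0.97, 0.0], [0.97, 0.243, -0.0], [-0.0, -0.0, -1.0]]
force: [-0.6, 0.7, 0.1]
opening: 1.004
grasp_force: 0.0
```

>>> carry_out:
  deltas:
    - [[0.22,0.04,0,0,0,0.015,-1],[0.45,0.08,0,0,0,0.03,-1],[0.68,0.12,0,0,0,0.045,-1],[0.921,0.163,0,0,0,0.0579,-1],[0.921,0.163,0,0,0,0.0579,-1],[0.921,0.163,0,0,0,0.0579,-1],[0.921,0.163,0,0,0,0.0579,-1],[0.921,0.163,0,0,0,0.0579,-1],[0.921,0.163,0,0,0,0.0579,-1],[0.921,0.163,0,0,0,0.0579,-1]]

```text
time_s: 56.93
position: [0.5301, 0.1987, 0.2202]
tcp_rot: [[0.118, 0.993, -0.0], [0.993, -0.118, -0.0], [-0.0, -0.0, -1.0]]
force: [0.2, -0.3, -0.6]
opening: 1.001
grasp_force: 0.0
```

```bash
python3 look.py tin2=.085; python3 - <<'E'
from lib import *
a=capture('top'); b=capture('scene'); np.save('t1.npy',a); np.save('s1.npy',b)
p=cv2.resize(b[170:270,80:200],(480,400),interpolation=cv2.INTER_CUBIC); q=cv2.resize(a[120:220,360:440],(320,400),interpolation=cv2.INTER_CUBIC)
cv2.imwrite('pics/p1.png',np.hstack([p,q])[:,:,::-1])
E
```

```text
t 56.9833
tin2 [  0.6408  -0.2766 -12.5615] 0.9 0.043
board [ 0.6218 -0.254  18.052 ] 0.31 23.099
dish 0.6102 0.0019 0.0705
```

View pics/p1.png

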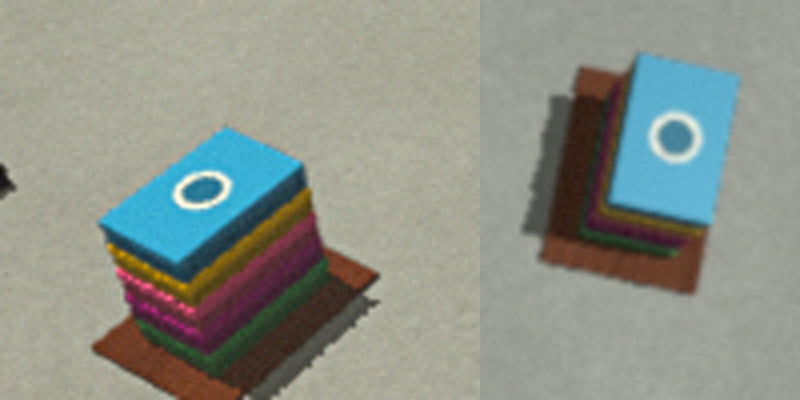

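The pile stands on the board with five tins, blue on top. In the scene crop its edges slope, with the left edge from (100,225) to (140,330), so I'll check that against a perfect box's projection and locate the handle.

```bash
python3 - <<'E'
from lib import *
c=cam('scene'); b=np.load('s1.npy'); a=np.load('t1.npy')
crop=cv2.resize(b[170:270,80:200],(600,500),interpolation=cv2.INTER_CUBIC)
for k in range(6):
    q=(proj(c,box(.6396,-.2763,-12.6,TIN*[1,1,0],.005+.02*k)[::2])-[80,170]+.5)*5
    q=q[[0,1,3,2]]
    cv2.polylines(crop,[q.round().astype(int)],True,(255,255,255),1,cv2.LINE_AA)
cv2.imwrite('pics/p2.png',crop[:,:,::-1])
# wrist view of scoop is logged; top crop of handle with predicted bar
P=np.array([[x,y,z] for x in(-.008,.008) for y in(-.037,.037) for z in(.094,.118)])
R=Ro.from_euler('z',-6.7,degrees=True).as_matrix()
ct=cam('top'); q=proj(ct,P@R.T+[.62,.2817,.003]); print(((q-[150,130])*5).round(0).tolist())
im=np.load('top0.npy'); h=cv2.cvtColor(im,cv2.COLOR_RGB2HSV); m=(h[:,:,2]<45).astype(np.uint8)*255; m[:145]=0; m[165:]=0; m[:,:170]=0; m[:,:][:,205:]=0
ys,xs=np.nonzero(m); print('bar dark', (xs.mean()-150)*5,(ys.mean()-130)*5,xs.min(),xs.max(),ys.min(),ys.max(), 'pred',((q.mean(0)-[150,130])*5))
E
```

```text
[[249.0, 174.0], [242.0, 162.0], [102.0, 156.0], [92.0, 143.0], [254.0, 143.0], [247.0, 130.0], [107.0, 125.0], [97.0, 112.0]]
bar dark 170.26627218934905 130.0295857988165 172 197 152 160 pred [173.75056455 143.04850635]
```

View pics/p2.png

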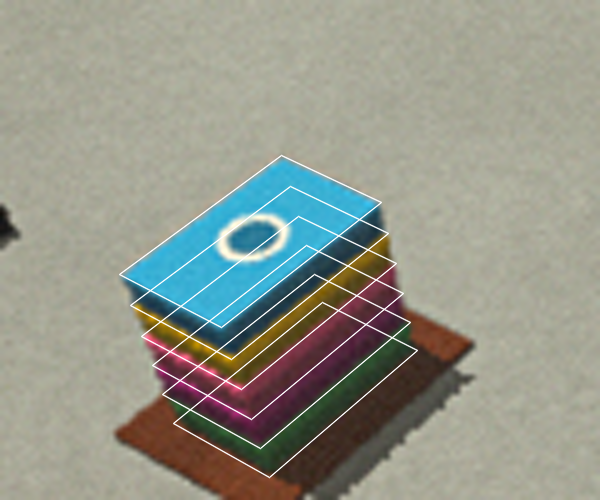

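The overlaid perfect box matches the pile to about 1 mm, so the pile is flush and square. Next I'll hover over the scoop handle.

```bash
python3 plan.py '0.622 0.281 0.19 -96.7'
```

```text
[0.608, 0.547, 0.2, 0.0, 0.0, 0.0] ->  [0.6221 0.281  0.19  ] mm/deg 126 0
```

>>> carry_out:
  deltas:
    - [[0.2,0.18,0.07,0,0,0,-1],[0.4,0.36,0.13,0,0,0,-1],[0.608,0.547,0.2,0,0,0,-1],[0.608,0.547,0.2,0,0,0,-1],[0.608,0.547,0.2,0,0,0,-1],[0.608,0.547,0.2,0,0,0,-1],[0.608,0.547,0.2,0,0,0,-1],[0.608,0.547,0.2,0,0,0,-1],[0.608,0.547,0.2,0,0,0,-1],[0.608,0.547,0.2,0,0,0,-1]]

```text
time_s: 57.92
position: [0.6217, 0.2805, 0.1913]
tcp_rot: [[0.117, 0.993, 0.001], [0.993, -0.117, 0.0], [0.0, 0.001, -1.0]]
force: [0.0, 0.6, -0.2]
opening: 1.001
grasp_force: 0.0
```

```bash
python3 - <<'E'
from lib import *
im,c=shot('wrist'); np.save('w7.npy',im)
R=Ro.from_euler('z',-6.7,degrees=True).as_matrix()
P=np.array([(x,y,.118) for x,y in((-.008,-.037),(.008,-.037),(.008,.037),(-.008,.037))])@R.T+[.622,.281,.003]
q=proj(c,P); print(q.round(1).tolist())
o=im.copy(); cv2.polylines(o,[q.round().astype(int)],True,(0,255,0),1)
cv2.imwrite('pics/w7.png',cv2.resize(o[60:320,130:430],(690,598),interpolation=cv2.INTER_CUBIC)[:,:,::-1])
E
```

```text
[[269.3, 243.0], [286.1, 243.0], [286.6, 165.3], [268.5, 165.3]]
```

View pics/w7.png

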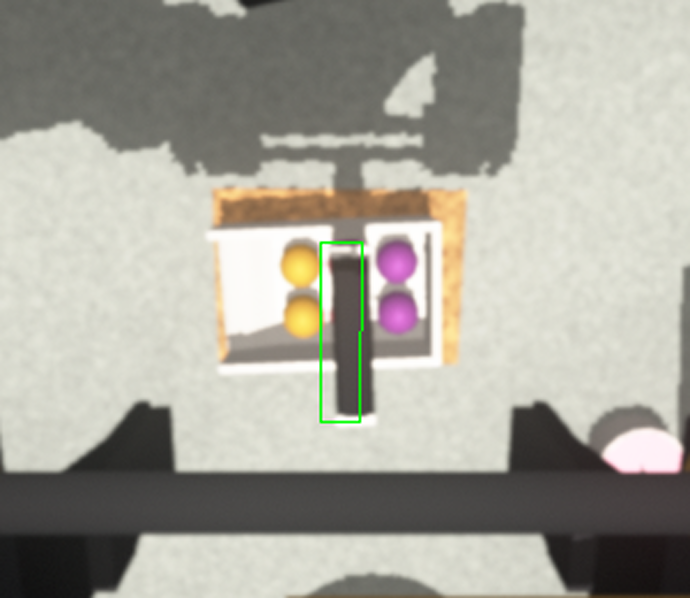

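The bar is centred at about (353,335) in this crop, against a predicted 342. So the handle is about 4 mm further along +x, at roughly (0.626, 0.280), with scoop yaw near −4.4°.

```bash
python3 - <<'E'
from lib import *
c=cam('wrist'); f=lambda u,v:(130+u/2.3,60+v/2.3)
print(back(c,[f(213,190),f(467,190),f(460,355),f(222,360)],.003).round(4).tolist())
print('bar',back(c,[f(349,258),f(355,415)],.121).round(4).tolist())
E
python3 plan.py '0.626 0.28 0.075 -94.4'
```

```text
[[0.5591, 0.3388, 0.003], [0.6974, 0.3225, 0.003], [0.6869, 0.2285, 0.003], [0.5481, 0.2419, 0.003]]
bar [[0.6294, 0.3114, 0.121], [0.6244, 0.2463, 0.121]]
[-0.004, 0.027, 0.767, 0.0, 0.0, -0.0064] ->  [0.626 0.28  0.075] mm/deg 115 2
```

>>> carry_out:
  deltas:
    - [[-0.004,0.027,0.1,0,0,-0.0064,-1],[-0.004,0.027,0.25,0,0,-0.0064,-1],[-0.004,0.027,0.42,0,0,-0.0064,-1],[-0.004,0.027,0.56,0,0,-0.0064,-1],[-0.004,0.027,0.66,0,0,-0.0064,-1],[-0.004,0.027,0.72,0,0,-0.0064,-1],[-0.004,0.027,0.75,0,0,-0.0064,-1],[-0.004,0.027,0.767,0,0,-0.0064,-1],[-0.004,0.027,0.767,0,0,-0.0064,-1],[-0.004,0.027,0.767,0,0,-0.0064,-1]]

```text
time_s: 58.8
position: [0.6267, 0.2802, 0.0763]
tcp_rot: [[0.076, 0.997, 0.002], [0.997, -0.076, 0.001], [0.001, 0.002, -1.0]]
force: [0.0, -0.2, -0.1]
opening: 0.997
grasp_force: 0.0
```

>>> carry_out:
  deltas:
    - [[0,0,0,0,0,0,-1],[0,0,0,0,0,0,0.2],[0,0,0,0,0,0,0.4],[0,0,0,0,0,0,0.4],[0,0,0,0,0,0,0.4],[0,0,0,0,0,0,0.5],[0,0,0,0,0,0,0.55],[0,0,0,0,0,0,0.6],[0,0,0,0,0,0,0.65],[0,0,0,0,0,0,0.7]]

```text
time_s: 59.63
position: [0.6258, 0.28, 0.0751]
tcp_rot: [[0.076, 0.997, -0.0], [0.997, -0.076, -0.0], [-0.0, -0.0, -1.0]]
force: [0.2, 0.3, -0.8]
opening: 0.405
grasp_force: 0.0
```

>>> carry_out:
  deltas:
    - [[0,0,0,0,0,0,0.8],[0,0,0,0,0,0,1],[0,0,0,0,0,0,1],[0,0,0,0,0,0,1],[0,0,0,0,0,0,1],[0,0,0,0,0,0,1],[0,0,0,0,0,0,1],[0,0,0,0,0,0,1],[0,0,0,0,0,0,1],[0,0,0,0,0,0,1]]

```text
time_s: 60.47
position: [0.6259, 0.28, 0.0751]
tcp_rot: [[0.076, 0.997, 0.0], [0.997, -0.076, 0.0], [0.0, 0.0, -1.0]]
force: [1.7, -0.6, -1.5]
opening: 0.179
grasp_force: 30.0
```

```bash
python3 plan.py '0.626 0.28 0.18 -94.4' '0.702 -0.0035 0.18 -94.4' '0.6778 -0.0016 0.158 -94.4 -20' '0.6605 -0.0003 0.151 -94.4 -32' '0.6452 0.0009 0.148 -94.4 -42'
```

```text
[0.0, -0.0, -0.7, 0.0, 0.0, 0.0] ->  [0.626 0.28  0.18 ] mm/deg 105 0
[-0.923, 0.325, -0.0, 0.0, 0.0, 0.0] ->  [0.664  0.1382 0.18  ] mm/deg 147 0
[-0.922, 0.325, -0.0, 0.0, 0.0, 0.0] ->  [ 0.702  -0.0034  0.18  ] mm/deg 147 0
[-0.0, -0.162, 0.146, -0.0556, -0.0, 0.0] ->  [ 0.6778 -0.0016  0.158 ] mm/deg 33 20
[-0.0, -0.125, 0.005, -0.0333, -0.0, 0.0] ->  [ 6.605e-01 -3.000e-04  1.509e-01] mm/deg 19 12
[-0.0, -0.097, -0.038, -0.0278, -0.0, 0.0] ->  [0.6452 0.0009 0.148 ] mm/deg 16 10
```

>>> carry_out:
  deltas:
    - [[0,0,-0.02,0,0,0,1],[0,0,-0.07,0,0,0,1],[0,0,-0.15,0,0,0,1],[0,0,-0.25,0,0,0,1],[0,0,-0.37,0,0,0,1],[0,0,-0.48,0,0,0,1],[0,0,-0.57,0,0,0,1],[0,0,-0.64,0,0,0,1],[0,0,-0.68,0,0,0,1],[0,0,-0.7,0,0,0,1]]

```text
time_s: 61.3
position: [0.6263, 0.2801, 0.1818]
tcp_rot: [[0.076, 0.997, 0.002], [0.997, -0.076, 0.001], [0.001, 0.002, -1.0]]
force: [-0.9, -0.5, -1.2]
opening: 0.18
grasp_force: 30.0
```

>>> carry_out:
  deltas:
    - [[-0.03,0.01,0,0,0,0,1],[-0.08,0.03,0,0,0,0,1],[-0.16,0.06,0,0,0,0,1],[-0.26,0.09,0,0,0,0,1],[-0.37,0.13,0,0,0,0,1],[-0.48,0.17,0,0,0,0,1],[-0.59,0.21,0,0,0,0,1],[-0.7,0.25,0,0,0,0,1],[-0.81,0.29,0,0,0,0,1],[-0.923,0.325,0,0,0,0,1]]

```text
time_s: 62.13
position: [0.6641, 0.1353, 0.1794]
tcp_rot: [[0.078, 0.997, -0.001], [0.997, -0.078, -0.001], [-0.001, -0.001, -1.0]]
force: [0.3, 0.2, -2.5]
opening: 0.179
grasp_force: 30.0
```

>>> carry_out:
  deltas:
    - [[-0.11,0.04,0,0,0,0,1],[-0.22,0.08,0,0,0,0,1],[-0.33,0.12,0,0,0,0,1],[-0.44,0.155,0,0,0,0,1],[-0.55,0.19,0,0,0,0,1],[-0.65,0.23,0,0,0,0,1],[-0.74,0.26,0,0,0,0,1],[-0.82,0.29,0,0,0,0,1],[-0.88,0.31,0,0,0,0,1],[-0.922,0.325,0,0,0,0,1]]

```text
time_s: 62.97
position: [0.7023, -0.0047, 0.1801]
tcp_rot: [[0.077, 0.997, 0.0], [0.997, -0.077, -0.0], [-0.0, 0.0, -1.0]]
force: [0.7, -0.6, -2.4]
opening: 0.181
grasp_force: 30.0
```

```bash
python3 look.py tin2=.085; python3 - <<'E'
from lib import *
s=telemetry.read_state(); print(np.round(s['joint_positions'],1),s['opening'],np.round(s['position'],4))
a=capture('top'); b=capture('scene'); w=capture('wrist')
p=lambda i,r: cv2.resize(i[r[0]:r[1],r[2]:r[3]],(400,300),interpolation=cv2.INTER_CUBIC)
cv2.imwrite('pics/s2.png',np.vstack([np.hstack([p(a,(110,230,200,360)),p(b,(200,335,160,340))]),np.hstack([p(w,(0,420,0,560)),p(b,(235,340,300,440))])])[:,:,::-1])
E
```

```text
t 63.0167
tin2 [  0.6407  -0.2766 -12.6102] 0.9 0.041
board [ 0.6215 -0.2542 17.9622] 0.31 24.208
dish -0.0001 -0.0199 0.0001
[-9.5 37.2 70.5 -0.1 72.3 -5.1] 0.18196272738950173 [ 0.7026 -0.0057  0.1801]
```

View pics/s2.png

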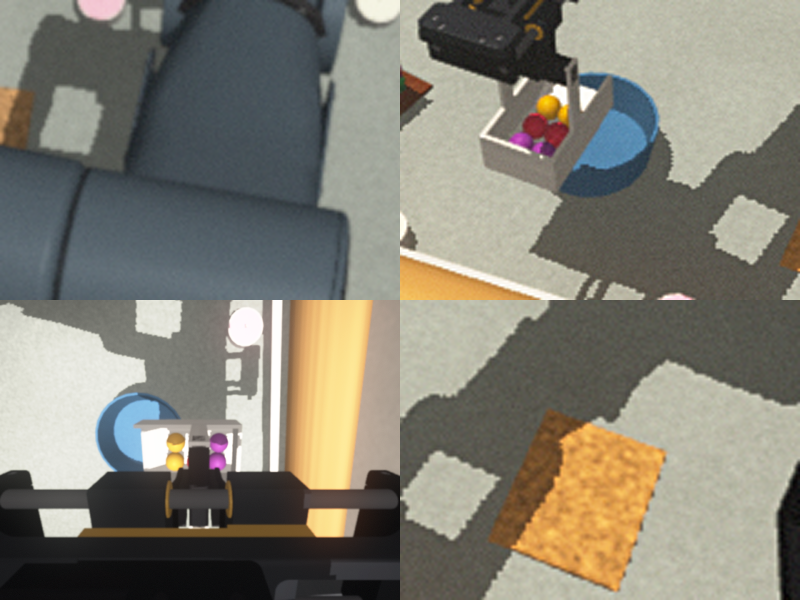

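The scoop is held level with all six sweets aboard. Its mouth faces the dish, whose rim's left and top edges are at wrist panel pixels (97,432) and (140,393). I'll check that the dish hasn't moved.

```bash
python3 - <<'E'
from lib import *
w,c=shot('wrist'); h=cv2.cvtColor(w,cv2.COLOR_RGB2HSV); m=cv2.inRange(h,(98,90,30),(114,255,255)); m[320:]=0
q=max(cv2.findContours(m,cv2.RETR_EXTERNAL,cv2.CHAIN_APPROX_NONE)[0],key=cv2.contourArea).reshape(-1,2); P=back(c,q,.05)[:,:2]
from scipy.optimize import least_squares
s=P[(P[:,0]<.60)]
o=least_squares(lambda v:np.hypot(s[:,0]-v[0],s[:,1]-v[1])-.072,[.61,0],loss='soft_l1',f_scale=.002); print(o.x.round(4),len(s),np.abs(o.fun).mean().round(4))
print(P.min(0),P.max(0))
E
```

```text
[0.6226 0.0124] 318 0.0075
[ 0.54205888 -0.04991553] [0.66955397 0.07043386]
```

The dish is unchanged: the rim extremes put its centre at about (0.614, −0.002). Now I'll pour.

>>> carry_out:
  deltas:
    - [[0,-0.016,0.014,-0.0055,0,0,1],[0,-0.032,0.029,-0.011,0,0,1],[0,-0.049,0.044,-0.0167,0,0,1],[0,-0.065,0.058,-0.0222,0,0,1],[0,-0.081,0.073,-0.0278,0,0,1],[0,-0.097,0.088,-0.0334,0,0,1],[0,-0.113,0.102,-0.0389,0,0,1],[0,-0.13,0.117,-0.0445,0,0,1],[0,-0.146,0.131,-0.05,0,0,1],[0,-0.162,0.146,-0.0556,0,0,1]]

```text
time_s: 64.05
position: [0.6771, -0.0002, 0.1585]
tcp_rot: [[0.075, 0.937, 0.342], [0.997, -0.07, -0.025], [0.0, 0.343, -0.939]]
force: [-0.6, -0.2, -1.8]
opening: 0.18
grasp_force: 30.0
```

>>> carry_out:
  deltas:
    - [[0,-0.0125,0,-0.0033,0,0,1],[0,-0.025,0.001,-0.0066,0,0,1],[0,-0.0375,0.001,-0.01,0,0,1],[0,-0.05,0.002,-0.0133,0,0,1],[0,-0.0625,0.002,-0.0167,0,0,1],[0,-0.075,0.003,-0.02,0,0,1],[0,-0.0875,0.003,-0.0233,0,0,1],[0,-0.1,0.004,-0.0266,0,0,1],[0,-0.1125,0.004,-0.03,0,0,1],[0,-0.125,0.005,-0.0333,0,0,1]]

```text
time_s: 64.88
position: [0.6601, 0.0011, 0.1516]
tcp_rot: [[0.075, 0.845, 0.529], [0.997, -0.063, -0.039], [0.0, 0.531, -0.848]]
force: [-0.7, 0.2, -1.8]
opening: 0.181
grasp_force: 30.0
```

>>> carry_out:
  deltas:
    - [[0,-0.01,-0.004,-0.0028,0,0,1],[0,-0.019,-0.008,-0.0056,0,0,1],[0,-0.029,-0.011,-0.0083,0,0,1],[0,-0.039,-0.015,-0.0111,0,0,1],[0,-0.049,-0.019,-0.0139,0,0,1],[0,-0.058,-0.023,-0.0167,0,0,1],[0,-0.068,-0.027,-0.0195,0,0,1],[0,-0.078,-0.03,-0.0222,0,0,1],[0,-0.087,-0.034,-0.025,0,0,1],[0,-0.097,-0.038,-0.0278,0,0,1]]

```text
time_s: 65.72
position: [0.6493, 0.0113, 0.1484]
tcp_rot: [[0.057, 0.774, 0.631], [0.998, -0.059, -0.019], [0.023, 0.631, -0.776]]
force: [-0.2, -0.4, -1.6]
opening: 0.179
grasp_force: 30.0
```

>>> carry_out:
  deltas:
    - [[0,0,0,0,0,0,1],[0,0,0,0,0,0,1],[0,0,0,0,0,0,1],[0,0,0,0,0,0,1],[0,0,0,0,0,0,1],[0,0,0,0,0,0,1],[0,0,0,0,0,0,1],[0,0,0,0,0,0,1],[0,0,0,0,0,0,1],[0,0,0,0,0,0,1]]

```text
time_s: 66.55
position: [0.6488, 0.0103, 0.1475]
tcp_rot: [[0.059, 0.775, 0.629], [0.998, -0.06, -0.019], [0.023, 0.629, -0.777]]
force: [0.1, -0.5, -1.4]
opening: 0.182
grasp_force: 30.0
```

```bash
python3 - <<'E'
from lib import *
b=capture('scene'); w=capture('wrist'); np.save('s3.npy',b); np.save('w8.npy',w); print(np.round(telemetry.read_state()['joint_positions'],1))
for n,i in(('scene',b),('wrist',w)):
    h=cv2.cvtColor(i,cv2.COLOR_RGB2HSV)
    for k,(lo,hi) in dict(yellow=((14,120,120),(30,255,255)),purple=((145,90,60),(160,255,255)),red=((165,120,40),(179,255,200))).items():
        m=cv2.inRange(h,lo,hi); L=cv2.connectedComponentsWithStats(m)
        print(n,k,[(round(x),round(y),int(s[4])) for s,(x,y) in zip(L[2][1:],L[3][1:]) if s[4]>15][:14])
c=cam('scene'); print(proj(c,[(.61,.002,.05),(.538,.002,.05),(.682,.002,.05),(.61,.074,.05),(.61,-.07,.05)]).round(0).tolist())
E
```

```text
[ -12.5   28.7  114.7  105.6    7.  -112. ]
scene yellow [(433, 182, 62), (388, 201, 75), (133, 232, 131), (249, 247, 37), (260, 250, 36), (548, 270, 50), (362, 304, 2377), (193, 352, 12389), (447, 324, 19)]
scene purple [(243, 253, 23)]
scene red [(137, 242, 356)]
wrist yellow [(357, 111, 7222), (106, 211, 656), (108, 241, 625), (234, 278, 198), (322, 280, 186), (291, 324, 3411)]
wrist purple [(142, 210, 515), (144, 238, 344)]
wrist red [(187, 204, 214), (185, 231, 148)]
[[246.0, 253.0], [257.0, 233.0], [234.0, 276.0], [275.0, 261.0], [218.0, 246.0]]
```

```bash
python3 - <<'E'
from lib import *
K,T=cam('wrist'); s=telemetry.read_state(); Rt=np.array(s['tcp_rot']); p=np.array(s['position'])
# scoop frame: x=tool y, y=tool x, z=-tool z, TCP at z=.072
Rs=np.c_[Rt[:,1],Rt[:,0],-Rt[:,2]]; Rs[:,1]=np.cross(Rs[:,2],Rs[:,0]); o=p-Rs@[0,0,.072]
print('lip',(o+Rs@[-.07,0,.014]).round(4),'tilt',np.degrees(np.arcsin(-Rs[2,0]))if 0 else np.degrees(np.arcsin(Rs[2,0])))
c=(K,T)
for n,q in dict(y1=(106,211),y2=(108,241),p1=(142,210),p2=(144,238),r1=(187,204),r2=(185,231)).items():
    d=T[:3,:3]@np.linalg.inv(K)@[*q,1]
    # intersection with scoop floor plane z=.016
    n0=Rs[:,2]; t=(n0@(o+Rs@[0,0,.016]-T[:3,3]))/(n0@d); P=T[:3,3]+d*t
    print(n,'scoopframe',((P-o)@Rs).round(3),'world',P.round(3),'depth',round(t,3),'on dish floor',back(c,q,.018)[0].round(3))
E
```

```text
lip [0.631  0.0135 0.0584] tilt 38.98290242053101
y1 scoopframe [-0.15  -0.001  0.016] world [0.568 0.018 0.009] depth 0.257 on dish floor [0.566 0.02  0.018]
y2 scoopframe [-0.153 -0.029  0.016] world [ 0.564 -0.01   0.007] depth 0.265 on dish floor [ 0.563 -0.007  0.018]
p1 scoopframe [-0.119  0.     0.016] world [0.592 0.017 0.029] depth 0.257 on dish floor [0.595 0.014 0.018]
p2 scoopframe [-0.12  -0.026  0.016] world [ 0.589 -0.009  0.028] depth 0.264 on dish floor [ 0.591 -0.013  0.018]
r1 scoopframe [-0.079  0.006  0.016] world [0.623 0.02  0.054] depth 0.256 on dish floor [0.637 0.01  0.018]
r2 scoopframe [-0.083 -0.019  0.016] world [ 0.619 -0.005  0.051] depth 0.262 on dish floor [ 0.63  -0.017  0.018]
```

All six sweets project onto the dish floor, within about 50 mm of its centre, and none is left in the scoop. The wrist came near its singularity, so I'll level off in gentle steps and re-check the pose.

```bash
cp cmd.json cmdE.json; python3 plan.py '0.665 0.002 0.175 -94.4 -30'
```

```text
[0.017, 0.218, -0.046, 0.0334, -0.0, 0.0] ->  [0.665  0.002  0.1751] mm/deg 34 12
```

>>> carry_out:
  deltas:
    - [[0.001,0.02,-0.005,0.003,0,0,1],[0.003,0.045,-0.01,0.007,0,0,1],[0.005,0.07,-0.015,0.011,0,0,1],[0.008,0.1,-0.02,0.015,0,0,1],[0.01,0.13,-0.027,0.02,0,0,1],[0.012,0.16,-0.034,0.025,0,0,1],[0.015,0.19,-0.04,0.029,0,0,1],[0.017,0.218,-0.046,0.0334,0,0,1],[0.017,0.218,-0.046,0.0334,0,0,1],[0.017,0.218,-0.046,0.0334,0,0,1]]

```text
time_s: 67.48
position: [0.6727, 0.0096, 0.1759]
tcp_rot: [[0.06, 0.888, 0.457], [0.998, -0.062, -0.01], [0.02, 0.456, -0.89]]
force: [0.6, -0.1, -1.0]
opening: 0.18
grasp_force: 30.0
```

```bash
python3 - <<'E'
from lib import *
for i in range(3):
    s=telemetry.read_state(); print(np.round(s['position'],4),np.round(s['joint_positions'],1),np.round(s['tcp_rot'],3).tolist()); capture('top')
E
```

```text
[0.6727 0.0096 0.1759] [-10.9  26.6 100.3   9.9  26.6 -15. ] [[0.06, 0.888, 0.457], [0.998, -0.062, -0.01], [0.02, 0.456, -0.89]]
[0.6724 0.0101 0.1757] [-10.9  26.6 100.4  10.1  26.6 -15.2] [[0.059, 0.888, 0.457], [0.998, -0.062, -0.008], [0.021, 0.456, -0.89]]
[0.671  0.0109 0.1745] [-10.9  26.6 100.5  10.3  26.5 -15.5] [[0.058, 0.888, 0.455], [0.998, -0.062, -0.006], [0.023, 0.455, -0.89]]
```

```bash
cat > sync.py <<'E'
import json; from lib import *
capture('top'); capture('top'); s=telemetry.read_state(); U,_,V=np.linalg.svd(np.array(s['tcp_rot'])); json.dump([np.array(s['position']).tolist(),(U@V).tolist()],open('cmd.json','w')); print(np.round(s['position'],4),np.round(s['tcp_rot'],3).tolist(),np.round(s['joint_positions'],1))
E
python3 sync.py; python3 plan.py '0.69 0.01 0.2 -94.4'
```

```text
[0.6685 0.0116 0.1724] [[0.059, 0.89, 0.452], [0.998, -0.063, -0.005], [0.024, 0.451, -0.892]] [-10.9  26.6 100.8  10.4  26.5 -15.5]
[0.002, 0.211, -0.099, 0.0744, -0.0045, 0.0019] ->  [0.69 0.01 0.2 ] mm/deg 35 27
```

>>> carry_out:
  deltas:
    - [[0,0.02,-0.01,0.007,0,0,1],[0,0.04,-0.02,0.015,-0.001,0,1],[0.001,0.07,-0.03,0.024,-0.001,0.001,1],[0.001,0.1,-0.045,0.034,-0.002,0.001,1],[0.001,0.13,-0.06,0.045,-0.003,0.001,1],[0.002,0.16,-0.075,0.056,-0.004,0.001,1],[0.002,0.19,-0.09,0.067,-0.004,0.002,1],[0.002,0.211,-0.099,0.0744,-0.0045,0.0019,1],[0.002,0.211,-0.099,0.0744,-0.0045,0.0019,1],[0.002,0.211,-0.099,0.0744,-0.0045,0.0019,1]]

```text
time_s: 68.57
position: [0.691, 0.0098, 0.1997]
tcp_rot: [[0.076, 0.997, 0.002], [0.997, -0.076, -0.001], [-0.0, 0.002, -1.0]]
force: [0.1, -0.1, -2.1]
opening: 0.183
grasp_force: 30.0
```

>>> carry_out:
  deltas:
    - [[0,0,0,0,0,0,1],[0,0,0,0,0,0,1],[0,0,0,0,0,0,1],[0,0,0,0,0,0,1],[0,0,0,0,0,0,1],[0,0,0,0,0,0,1],[0,0,0,0,0,0,1],[0,0,0,0,0,0,1],[0,0,0,0,0,0,1],[0,0,0,0,0,0,1]]

```text
time_s: 69.4
position: [0.6914, 0.0095, 0.2011]
tcp_rot: [[0.077, 0.997, 0.003], [0.997, -0.077, -0.002], [-0.001, 0.003, -1.0]]
force: [0.1, -0.7, -2.4]
opening: 0.186
grasp_force: 30.0
```

```bash
python3 sync.py; python3 plan.py '0.69 0.01 0.2 -94.4' '0.621 0.2814 0.2 -96.7' '0.621 0.2814 0.1 -96.7'  '0.621 0.2814 0.0758 -96.7'
```

```text
[0.6914 0.0095 0.2011] [[0.077, 0.997, 0.003], [0.997, -0.077, -0.002], [-0.001, 0.003, -1.0]] [-8.4 35.  71.3 -0.1 73.5 -4. ]
[0.003, -0.009, 0.007, 0.0005, 0.0002, -0.0] ->  [0.6901 0.01   0.2   ] mm/deg 2 0
[0.884, -0.299, -0.0, -0.0, 0.0, 0.0032] ->  [0.6555 0.1457 0.2   ] mm/deg 140 1
[0.878, -0.317, -0.0, -0.0, 0.0, 0.0032] ->  [0.6209 0.2813 0.2   ] mm/deg 140 1
[0.0, 0.0, 0.667, -0.0, 0.0, -0.0] ->  [0.6209 0.2813 0.0999] mm/deg 100 0
[0.001, 0.0, 0.161, -0.0, 0.0, -0.0] ->  [0.621  0.2815 0.0758] mm/deg 24 0
```

```bash
python3 - <<'E'
from lib import *
w,c=shot('wrist'); h=cv2.cvtColor(w,cv2.COLOR_RGB2HSV)
for k,(lo,hi) in dict(yellow=((14,120,120),(30,255,255)),purple=((145,80,40),(162,255,255)),red=((164,110,30),(179,255,220))).items():
    L=cv2.connectedComponentsWithStats(cv2.inRange(h,lo,hi))
    print(k,[(round(x),round(y),int(s[4]),back(c,(x,y),.018)[0][:2].round(3).tolist()) for s,(x,y) in zip(L[2][1:],L[3][1:]) if 40<s[4]<2000])
print('scoop floor centre px',proj(c,[(.69,.01,.2-.072+.016),(.65,.01,.2-.072+.016)]).round(0).tolist())
E
```

```text
yellow [(180, 183, 237, [0.567, 0.019]), (180, 202, 238, [0.563, -0.007]), (234, 279, 159, [0.62, -0.123]), (322, 279, 143, [0.744, -0.134]), (452, 312, 630, [0.932, -0.202])]
purple []
red []
scoop floor centre px [[276.0, 210.0], [230.0, 213.0]]
```

The scoop is empty and the yellow sweets are at rest in the dish. Next, back to the mat.

>>> carry_out:
  deltas:
    - [[0.003,-0.009,0.007,0.0005,0.0002,0,1],[0.003,-0.009,0.007,0.0005,0.0002,0,1],[0.003,-0.009,0.007,0.0005,0.0002,0,1],[0.003,-0.009,0.007,0.0005,0.0002,0,1],[0.003,-0.009,0.007,0.0005,0.0002,0,1],[0.003,-0.009,0.007,0.0005,0.0002,0,1],[0.003,-0.009,0.007,0.0005,0.0002,0,1],[0.003,-0.009,0.007,0.0005,0.0002,0,1],[0.003,-0.009,0.007,0.0005,0.0002,0,1],[0.003,-0.009,0.007,0.0005,0.0002,0,1]]

```text
time_s: 70.38
position: [0.69, 0.01, 0.2]
tcp_rot: [[0.077, 0.997, -0.0], [0.997, -0.077, -0.0], [-0.0, -0.0, -1.0]]
force: [0.4, -0.7, -1.6]
opening: 0.183
grasp_force: 30.0
```

>>> carry_out:
  deltas:
    - [[0.06,-0.02,0,0,0,0,1],[0.18,-0.06,0,0,0,0.0006,1],[0.32,-0.11,0,0,0,0.001,1],[0.48,-0.16,0,0,0,0.0016,1],[0.64,-0.22,0,0,0,0.0022,1],[0.77,-0.26,0,0,0,0.0028,1],[0.85,-0.287,0,0,0,0.0032,1],[0.884,-0.299,0,0,0,0.0032,1],[0.884,-0.299,0,0,0,0.0032,1],[0.884,-0.299,0,0,0,0.0032,1]]

```text
time_s: 71.22
position: [0.6558, 0.1452, 0.2001]
tcp_rot: [[0.096, 0.995, 0.0], [0.995, -0.096, -0.001], [-0.001, 0.001, -1.0]]
force: [0.0, 0.1, -2.1]
opening: 0.177
grasp_force: 30.0
```

>>> carry_out:
  deltas:
    - [[0.06,-0.02,0,0,0,0,1],[0.18,-0.065,0,0,0,0.0006,1],[0.32,-0.115,0,0,0,0.001,1],[0.48,-0.17,0,0,0,0.0016,1],[0.64,-0.23,0,0,0,0.0022,1],[0.77,-0.28,0,0,0,0.0028,1],[0.85,-0.307,0,0,0,0.0032,1],[0.878,-0.317,0,0,0,0.0032,1],[0.878,-0.317,0,0,0,0.0032,1],[0.878,-0.317,0,0,0,0.0032,1]]

```text
time_s: 72.05
position: [0.6214, 0.2803, 0.2]
tcp_rot: [[0.117, 0.993, 0.0], [0.993, -0.117, -0.001], [-0.001, 0.0, -1.0]]
force: [-0.2, 0.4, -2.5]
opening: 0.181
grasp_force: 30.0
```

>>> carry_out:
  deltas:
    - [[0,0,0.04,0,0,0,1],[0,0,0.12,0,0,0,1],[0,0,0.23,0,0,0,1],[0,0,0.36,0,0,0,1],[0,0,0.48,0,0,0,1],[0,0,0.58,0,0,0,1],[0,0,0.64,0,0,0,1],[0,0,0.667,0,0,0,1],[0,0,0.667,0,0,0,1],[0,0,0.667,0,0,0,1]]

```text
time_s: 72.88
position: [0.6214, 0.2812, 0.1002]
tcp_rot: [[0.117, 0.993, 0.001], [0.993, -0.117, 0.0], [0.0, 0.001, -1.0]]
force: [0.7, 0.3, -1.8]
opening: 0.181
grasp_force: 30.0
```

```bash
python3 - <<'E'
from lib import *
capture('top'); capture('top'); s=telemetry.read_state(); print(np.round(s['position'],4),np.round(s['tcp_rot'],4).tolist(),np.round(s['force'],1))
E
```

```text
[0.6219 0.2815 0.1011] [[0.1169, 0.9931, 0.0022], [0.9931, -0.1169, 0.0005], [0.0008, 0.0022, -1.0]] [ 0.4  0.2 -1.2]
```

>>> carry_out:
  deltas:
    - [[0,0,0.02,0,0,0,1],[0,0,0.04,0,0,0,1],[0,0,0.06,0,0,0,1],[0,0,0.08,0,0,0,1],[0,0,0.1,0,0,0,1],[0,0,0.12,0,0,0,1],[0.001,0,0.135,0,0,0,1],[0.001,0,0.15,0,0,0,1],[0.001,0,0.157,0,0,0,1],[0.001,0,0.163,0,0,0,1]]

```text
time_s: 73.82
position: [0.6209, 0.2815, 0.0753]
tcp_rot: [[0.117, 0.993, -0.0], [0.993, -0.117, -0.0], [-0.0, -0.0, -1.0]]
force: [0.1, 0.6, -2.3]
opening: 0.184
grasp_force: 30.0
```

>>> carry_out:
  deltas:
    - [[0,0,0,0,0,0,1],[0,0,0,0,0,0,1],[0,0,0,0,0,0,1],[0,0,0,0,0,0,1],[0,0,0,0,0,0,1],[0,0,0,0,0,0,1],[0,0,0,0,0,0,1],[0,0,0,0,0,0,1],[0,0,0,0,0,0,1],[0,0,0,0,0,0,1]]

```text
time_s: 74.65
position: [0.6209, 0.2815, 0.0755]
tcp_rot: [[0.117, 0.993, -0.0], [0.993, -0.117, -0.0], [-0.0, -0.0, -1.0]]
force: [-0.5, 0.1, -1.8]
opening: 0.18
grasp_force: 30.0
```

>>> carry_out:
  deltas:
    - [[0,0,0.002,0,0,0,1],[0,0,0.004,0,0,0,1],[0,0,0.004,0,0,0,1],[0,0,0.004,0,0,0,0.75],[0,0,0.004,0,0,0,0.65],[0,0,0.004,0,0,0,0.55],[0,0,0.004,0,0,0,0.4],[0,0,0.004,0,0,0,0.2],[0,0,0.004,0,0,0,-0.2],[0,0,0.004,0,0,0,-0.5]]

```text
time_s: 75.48
position: [0.621, 0.2815, 0.075]
tcp_rot: [[0.117, 0.993, 0.0], [0.993, -0.117, -0.0], [0.0, 0.0, -1.0]]
force: [0.5, -0.6, -0.2]
opening: 0.44
grasp_force: 0.0
```

>>> carry_out:
  deltas:
    - [[0,0,0,0,0,0,-1],[0,0,0,0,0,0,-1],[0,0,0,0,0,0,-1],[0,0,0,0,0,0,-1],[0,0,-0.1,0,0,0,-1],[0,0,-0.25,0,0,0,-1],[0,0,-0.45,0,0,0,-1],[0,0,-0.65,0,0,0,-1],[0,0,-0.8,0,0,0,-1],[0,0,-0.9,0,0,0,-1]]

```text
time_s: 76.32
position: [0.6223, 0.2819, 0.2134]
tcp_rot: [[0.117, 0.993, 0.005], [0.993, -0.117, 0.001], [0.002, 0.004, -1.0]]
force: [0.0, 0.3, -0.5]
opening: 0.997
grasp_force: 0.0
```

>>> carry_out:
  deltas:
    - [[-0.2,-0.2,0,0,0,0,-1],[-0.4,-0.4,0,0,0,0,-1],[-0.5,-0.6,0,0,0,0,-1],[-0.5,-0.8,0,0,0,0,-1],[-0.5,-0.95,0,0,0,0,-1],[-0.5,-0.95,0,0,0,0,-1],[-0.5,-0.95,0,0,0,0,-1],[-0.5,-0.95,0,0,0,0,-1],[-0.5,-0.95,0,0,0,0,-1],[-0.5,-0.95,0,0,0,0,-1]]

```text
time_s: 77.15
position: [0.4721, 0.2237, 0.2099]
tcp_rot: [[0.117, 0.993, 0.001], [0.993, -0.117, 0.0], [0.0, 0.001, -1.0]]
force: [0.3, 0.0, -0.0]
opening: 1.002
grasp_force: 0.0
```

```bash
python3 look.py tin2=.085; python3 - <<'E'
from lib import *
a=capture('top'); b=capture('scene')
c=cam('scene'); R=Ro.from_euler('z',-6.7,degrees=True).as_matrix()
P=np.array([(x,y,.118) for x,y in((-.008,-.037),(.008,-.037),(.008,.037),(-.008,.037))])@R.T+[.621,.2815,.003]
o=b.copy()
p=lambda i,r,s: cv2.resize(i[r[0]:r[1],r[2]:r[3]],s,interpolation=cv2.INTER_CUBIC)
cv2.imwrite('pics/f.png',np.vstack([p(a,(90,250,90,470),(760,320)),np.hstack([p(b,(240,345,310,420),(280,267)),p(b,(150,350,60,420),(480,267))])])[:,:,::-1])
E
```

```text
t 77.2
tin2 [  0.6408  -0.2765 -12.4693] 0.9 0.037
board [ 0.6217 -0.254  17.9796] 0.31 23.286
dish 0.6102 0.002 0.0704
```

View pics/f.png

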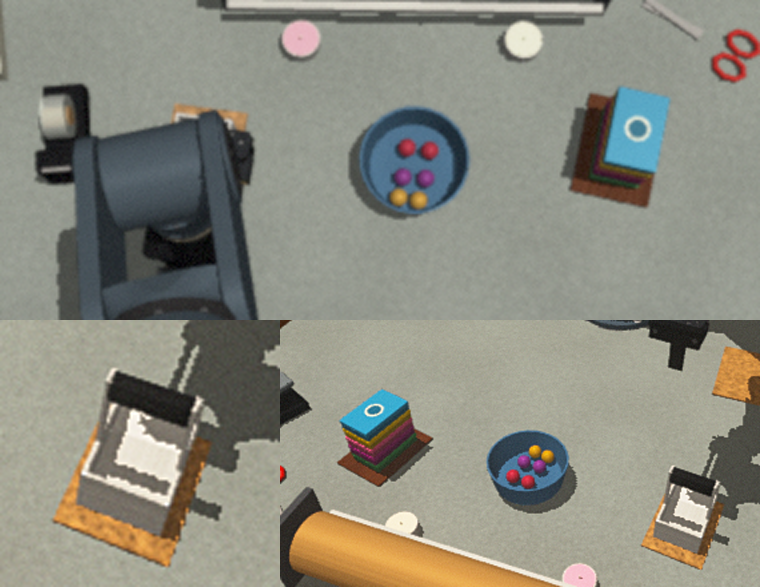

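The final view shows all six sweets in the dish at about (415,175). The five-tin pile is square on the board at (635,130), the empty scoop stands on its small mat (lower-left crop), and the candles and dispenser are where they were.

```bash
python3 -c "
from rig import job; print(job.hand_in())"
```

```text
the job is handed in; nothing more can be done
None
```

The job is handed in at about 77 s: all five tins are in a flush pile on the middle of the board, all six sweets are in the blue dish, the empty scoop stands on the small cork mat again, and the candles and tape dispenser were not touched.

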